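# Stow the clip tub in the high tip-out bin

### The arm

A 7-joint arm with a two-finger parallel gripper is mounted at the origin on the work surface. World frame = base frame: x ahead of the robot, y to its left, z up, the work surface at z = 0. Lengths are in m, angles in rad, forces in N, time in s.
With the tool pointing down it reaches from about 0.425 to 0.925 m from the base axis. Payload 6.8 kg.
Tool frame: the origin (TCP) lies on the front face of the gripper's body, between the roots of the fingers; the fingertips stand 73 mm ahead of it and the grasp point (between the pads) lies 54 mm ahead of it; z points along the fingers, y is the line along which they close (so a half turn about z gives the same grasp; the last joint's range is limited). The gripper opens to 85 mm and grips with 20 to 120 N. Pads are 22 mm wide; open, the fingers measure 114 mm over their backs; the gripper's body (76 mm by 85 mm) begins 54 mm behind the grasp point. The pads swing forward as they close: fully open they stand 13 mm farther back than shut.
Start: joints at [1.091, 0.477, 0.022, 1.555, -0.011, 1.109, -0.083], TCP at [0.245, -0.629, 0.304] pointing down, gripper open.
Joint ranges: [-2.96, 2.96], [-0.34, 2.1], [-1.41, 1.46], [0.24, 2.44], [-1.37, 4.51], [0.17, 1.92], [-2.96, 2.96]. Speed limits (rad/s): [2.39, 2.39, 3.14, 3.14, 3.14, 3.14, 3.14].

### API

Orientations are given as a unit quaternion [w, x, y, z].
In Python, from station import bot, optics gives the robot as it stands.
- The arm moves only by the tool drive_tool, never from a script. Its argument "deltas" is a list of rows, each an object with "gripper": the closure in counts, from 0 (fully open) to 255 (shut); "offset": the shift along the tool's x, y, z in units of 1000 mm (1.0 is 1000 mm), a list of three; "angular": the turn, a rotation vector about the tool's x, y, z in units of 45 degrees (1.0 is 45 degrees), a list of three. In form: [{"gripper": gripper, "offset": [dx, dy, dz], "angular": [rx, ry, rz]}, ...]. A call has 1 to 5 rows; each row is the pose to reach, as a shift and turn from the pose commanded when the call began, along the tool's axes at that moment; what a row does not reach only later rows make up. A row lasts 1/10 s, in which the tool goes at most 50 mm and 8.59 degrees, less where a joint would pass 70% of its speed; a pose out of reach is approached as far as the arm can. A call with a number of a shift or a turn outside -1 to 1 is refused whole. A call with a gripper value outside its range is refused whole. The fingers move at their own pace and stop on an object; "grip_force" is the grip in N (left out, the last holds). Time passes only in rows, so rows that repeat a pose let the fingers close. It gives the time, the measured TCP pose, the force, the opening and the grip force at its end, in the units of the state.
- bot.get_obs(): the state, without advancing time (a new reading comes with each control period).
- optics.read_camera(name): name is "side" or "top"; returns the picture (480x640x3 uint8, blue, green, red); there is no depth.
- optics.camera_model(name): a dict with "fx", "fy", "cx", "cy" (pixels), "cam_to_world" (4x4, takes a point from camera to world coordinates). Camera axes: x right, y up, looking along -z (the intrinsics and any distortion apply to the point x, -y, -z); pixel columns grow to the right and rows downward; lengths in m; the calibration is good to about 2 mm. A picture is of the moment at which its call begins. camera_model takes no time and is no camera call.
- bot.hand_in(): hands the job in; it is judged then, once.
The state is a dict: "t": time; "q": joint angles; "joint_vel": joint speeds; "joint_torque": joint torques, N m; "eef_pos": TCP position; "tool_rot": TCP orientation; "contact_force": force on the tool from outside, world axes, zero at the start; "torque": the same for the moment, N m; "gripper_width": opening from 0.0 (shut) to 1.0 (fully open); "grasp_force": force on a finger pad.
Only numpy, scipy, OpenCV 4.12 (cv2) and the standard library are available. Lean on these libraries where they do the work, as an engineer would, in place of code of your own. Each camera call takes 0.05 s, during which the arm holds its last target. There are 200 camera calls.

### The job

Put the short lidded tub of tile-leveller clips away in the wide tip-out bin at the top of the parts cabinet: with the hook pole, and without a hand on the bin, drop the pole's hook into the ring on that bin's front, pull the bin down until it rests fully open, and put the pole back in its rest. Then set the tub in the bin and let go, push the bin front up past its balance point and leave it to fall shut by its own weight. Leave the narrow bin and everything else on the bench as they are.

Things in the scene. Friction and masses are not known exactly. Their poses are not given: they have to be found in the camera images.
- cabinet: Black plastic parts cabinet, fixed, 336 wide (y), 165 deep (x), 322 tall: small drawers below 158, two grey tip-out bins above, wide one centred at y +62, narrow one at y -103. Origin on the bench under the middle of the bins' pivot line, which lies in the plane of the drawer fronts; x into the cabinet, z up. The front slopes back above the pivots: the roof begins 48 mm behind the pivot line.
- wide_bin (a joint): Tilt of the wide bin about its pivot line, rad: 0 shut, grows as its top comes out and down towards the robot, 1.0 fully open on its stop. Its own weight (0.5 kg) holds it shut below about 0.6 and open above (about 0.7 with the tub in it); light damping, hardly any friction. Opening it at the ring takes about 2 N.
- wide_bin_pivot (a point): Middle of the wide bin's pivot line, 165 above the bench; frame turns with the bin (parallel to the cabinet's when shut). Bin 194 wide, 3 mm walls, open on top. Floor level when shut, from the pivot line 92 mm back; back wall 90 high, sides about 110. Fully open, front and floor form a V that opens upwards, with its bottom on the pivot line: the tub goes in there from above.
- wide_bin_lip (a point): Middle of the top edge of the wide bin's front, where it can be pushed (beside the ring). The flat front, 4 mm thick, rises 150 mm straight from the pivot line to this edge; it leans back 0.25 rad (top away from the robot) when shut and leans out 0.75 rad when fully open.
- wide_bin_ring (a point): Centre of the rigid steel pull ring on the middle of the wide bin's front: bar 6 mm thick, clear hole 34 mm across. It stands out square from the front, its centre 30 mm out and 125 mm up the front from the pivot line (x +2, z +128 mm from the pivot in the bin's frame). Hole axis parallel to the front's slope, near vertical when shut: the hook goes in from above.
- narrow_bin (a joint): Tilt of the narrow bin (112 wide, otherwise the same, with the same ring); to stay shut.
- pole_mid (a point): Hook pole, loose, 90 g: square wooden bar 18 x 18 mm along its x, from -120 to +75 mm of this point, then a 7 mm steel rod to +130 mm, where it turns square down (-z here) and ends 32 mm below the bar's axis. This point is on the bar's axis near the balance point: the place to grip (18 mm across y).
- pole_tip (a point): Lower end of the pole's hook (the free end of the 7 mm prong), at x +130, z -32 mm from pole_mid.
- rest_mid (a point): Where pole_mid lies when the pole sits in its rest, hook end to +x, prong down; 57 mm above the bench. The rest: plywood base 220 x 80 x 12 mm, fixed, with two posts 16 mm thick, 80 mm behind (-x) and 55 mm ahead (+x) of this point, each with a square notch 30 mm wide, open on top, its floor 48 and its lips 62 mm above the bench.
- tub_mid (a point): Centre of the tub of leveller clips, half-way up: short round plastic tub, 54 to 56 mm in diameter, 78 tall, wide grey lid, about 150 g, stands upright on the bench.
- block_mid (a point): Bystander: beech sanding block 100 x 60 x 35 mm, its centre.
- bottle_mid (a point): Bystander: slim bottle, 48 mm diameter, 115 tall, its centre.
- tile_mid (a point): Bystander: glazed tile 100 x 100 x 8 mm, its centre.
- spatula_mid (a point): Bystander: stainless spatula lying flat, its middle.
- tape_mid (a point): Bystander: tape measure 70 x 36 x 66 mm, its centre.
- mallet_mid (a point): Bystander: rubber mallet lying down, handle about 220 mm long, middle of the handle.

How it is judged:
On the way, in this order (a step that is already met when the one before it is completed fails the run):
1. the pole's hook is in the wide bin's ring while the bin is still shut (value of joint wide_bin below 0.1 rad and horizontal distance between pole_tip and wide_bin_ring below 0.02 m and z of pole_tip in the frame of wide_bin_ring between -0.03 and -0.004 m), for 0.1 s.
2. the bin is being pulled open by the hook in its ring, no hand on it (value of joint wide_bin above 0.3 rad and distance between pole_tip and wide_bin_ring below 0.036 m and contact force between the fingers and wide_bin below 0.2 N), for 0.05 s.
3. the bin rests fully open and the pole is back in its rest, let go (value of joint wide_bin above 0.9 rad and horizontal distance between pole_mid and rest_mid below 0.03 m and z of pole_mid in the frame of rest_mid below 0.006 m and angle between the x axis of pole_mid and the x axis of rest_mid, either way round below 0.15 rad and contact force between the fingers and pole below 0.05 N), for 0.2 s.
4. the tub lies in the open bin, let go and still (value of joint wide_bin above 0.85 rad and x of tub_mid in the frame of wide_bin_pivot between 0.005 and 0.1 m and y of tub_mid in the frame of wide_bin_pivot between -0.09 and 0.09 m and z of tub_mid in the frame of wide_bin_pivot between 0.01 and 0.085 m and contact force between the fingers and tub below 0.05 N and linear speed of tub below 0.03 m/s), for 0.2 s.
5. the bin falls shut untouched (value of joint wide_bin between 0.06 and 0.5 rad and contact force between each of the fingers, the arm and wide_bin below 0.05 N), for 0.05 s.
At the end, for the whole second after the job is handed in: Both bins shut (within 0.04 rad), the tub lying still inside the wide bin, and the pole lying still in both notches of its rest (its middle within 30 mm of the rest's middle, in line within 0.15 rad) (value of joint each of wide_bin, narrow_bin below 0.04 rad and x of tub_mid in the frame of wide_bin_pivot between 0.005 and 0.11 m and y of tub_mid in the frame of wide_bin_pivot between -0.09 and 0.09 m and z of tub_mid in the frame of wide_bin_pivot between 0.01 and 0.1 m and linear speed of each of tub, pole below 0.03 m/s and horizontal distance between pole_mid and rest_mid below 0.03 m and z of pole_mid in the frame of rest_mid below 0.006 m and angle between the x axis of pole_mid and the x axis of rest_mid, either way round below 0.15 rad); the robot touches nothing.
It fails at once if the narrow bin is opened (value of joint narrow_bin above 0.15 rad).
It fails at once if a bystander is moved by more than 40 mm (distance of any of block_mid, bottle_mid, tile_mid, spatula_mid, tape_mid, mallet_mid from where it was at the start of the episode above 0.04 m).
It also fails if it takes over 72 s, if anything falls off the work surface, if the arm or the gripper's body presses on something with over 40 N, if the wrist force passes 120 N, or if a joint passes its speed limit or range.

## Working session

There is one attempt and no reset: what is moved stays moved. The work goes in short steps, Python scripts to look and compute and a tool call to move; the robot and the scene stay as the last step left them, time stands still between calls to the robot, and variables do not carry over. Pictures are saved under pics/ and viewed, at most 10 in all, crops included, and the job is handed in when it is done.

Besides the shell and the picture viewer there is one more tool, called after "Emit:" by a JSON object that holds its "method" and its "body". drive_tool: Moves the arm, as the interface text tells. Its arguments: {"type":"object","properties":{"deltas":{"type":"array"},"grip_force":{"type":"number"}},"required":["deltas"]}

```bash
mkdir -p pics; python3 - <<'E'
from station import bot, optics
import cv2, numpy as np
np.set_printoptions(precision=4,suppress=True)
for n in ("top","side"):
    cv2.imwrite(f"pics/{n}0.png",optics.read_camera(n)); m=optics.camera_model(n); print(n,m)
print(bot.get_obs())
E
```

```text
top {'fx': 524.6539257274293, 'fy': 524.6539257274293, 'cx': 315.1127909278395, 'cy': 232.78352388412847, 'cam_to_world': array([[ 0.0186,  0.9911, -0.1317,  0.3875],
       [-0.9998,  0.0198,  0.0078, -0.01  ],
       [ 0.0103,  0.1315,  0.9913,  1.4638],
       [ 0.    ,  0.    ,  0.    ,  1.    ]])}
side {'fx': 515.3892923324427, 'fy': 515.3892923324427, 'cx': 324.13277015077256, 'cy': 239.83347208627467, 'cam_to_world': array([[-0.9311,  0.2292, -0.2839,  0.1548],
       [-0.3646, -0.5579,  0.7455,  0.9382],
       [ 0.0125,  0.7976,  0.603 ,  0.9609],
       [ 0.    ,  0.    ,  0.    ,  1.    ]])}
{'t': 0.1, 'q': array([ 1.0909,  0.4777,  0.0223,  1.5563, -0.0115,  1.1093, -0.0831]), 'joint_vel': array([-0.0008, -0.0002, -0.0028, -0.0021, -0.0008,  0.0007, -0.0007]), 'joint_torque': array([  0.0041, -59.7757,   1.6131, -28.1953,   0.0127,   0.0051,
        -0.0001]), 'eef_pos': array([ 0.2451, -0.6285,  0.303 ]), 'tool_rot': array([-0.0008,  0.9828,  0.1848, -0.0002]), 'contact_force': array([0.6212, 0.0193, 0.0576]), 'torque': array([-0.0506,  0.0269,  0.0289]), 'grasp_force': 0.0, 'gripper_width': 0.9987287991627392}
```

View pics/top0.png

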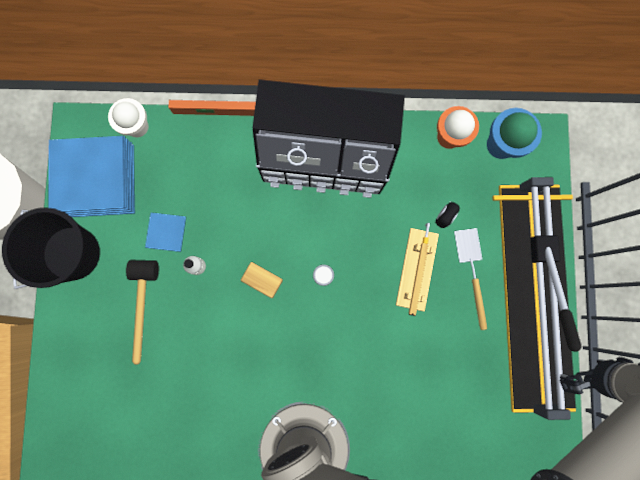

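View pics/side0.png

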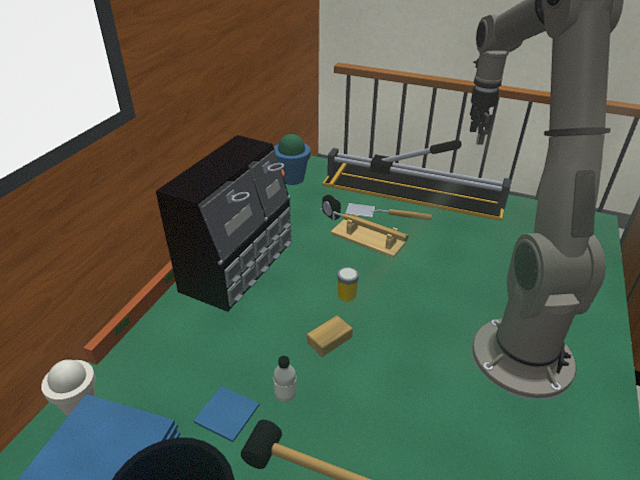

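Top view: wide ring near (297,157), tub lid (323,275), pole from (413,312) to its hook at (428,225). Side view: ring near (240,197), tub (347,283). I'll zoom into both.

```bash
python3 - <<'E'
import cv2, numpy as np
t=cv2.imread("pics/top0.png");s=cv2.imread("pics/side0.png")
def c(i,x,y,w,h,k): return cv2.resize(i[y:y+h,x:x+w],None,fx=k,fy=k,interpolation=cv2.INTER_CUBIC)
a=np.vstack([np.hstack([c(t,245,75,160,120,2.5),c(s,155,130,160,120,2.5)]),np.hstack([c(t,390,215,80,60,5),c(t,390,258,80,60,5)])])
cv2.imwrite("pics/z0.png",a)
b=np.hstack([c(s,320,190,100,75,4),c(s,325,260,100,75,4)]);cv2.imwrite("pics/z1.png",b)
E
```

```text
(no output)
```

View pics/z0.png

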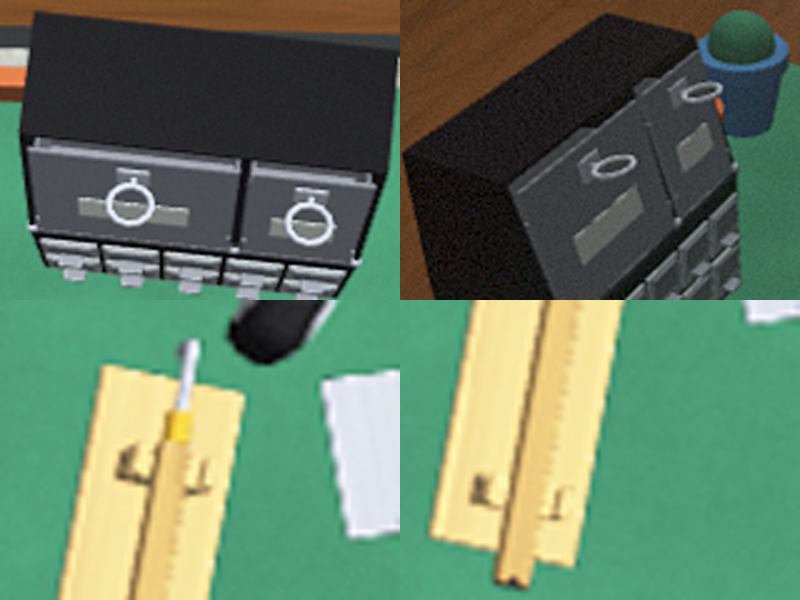

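View pics/z1.png

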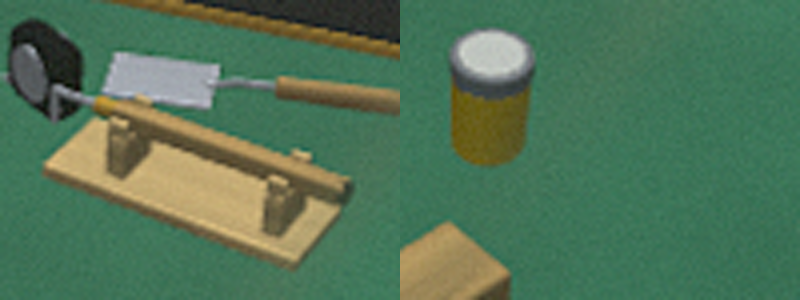

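```bash
cat > h.py <<'E'
import numpy as np
from station import bot, optics
np.set_printoptions(precision=4,suppress=True)
def ray(n,p):
    m=optics.camera_model(n);T=np.array(m["cam_to_world"])
    d=T[:3,:3]@np.array([(p[0]-m["cx"])/m["fx"],-(p[1]-m["cy"])/m["fy"],-1]);return T[:3,3],d/np.linalg.norm(d)
def plane(n,p,z):
    o,d=ray(n,p);return o+d*(z-o[2])/d[2]
def tri(a,b):
    R=[ray("top",a),ray("side",b)];P=[np.eye(3)-np.outer(d,d) for o,d in R]
    x=np.linalg.solve(sum(P),sum(p@o for p,(o,d) in zip(P,R)))
    return x,[np.linalg.norm(p@(x-o))*1e3 for p,(o,d) in zip(P,R)]
def proj(n,X):
    m=optics.camera_model(n);T=np.array(m["cam_to_world"]);c=T[:3,:3].T@(np.array(X)-T[:3,3])
    return np.array([m["cx"]+m["fx"]*c[0]/-c[2],m["cy"]-m["fy"]*c[1]/-c[2]])
E
python3 - <<'E'
from h import *
import cv2
print("wide",tri((297,156.6),(240.2,196.4)),plane("top",(297,156.6),.293),plane("side",(240.2,196.4),.293))
print("narrow",tri((368.6,163.8),(275.8,166.8)),plane("top",(368.6,163.8),.293),plane("side",(275.8,166.8),.293))
print("bar front",plane("top",(426,237.4),.066),plane("side",(344,216),.062)); print("bar rear",plane("top",(412.6,314.4),.06),plane("side",(405.7,236.5),.057))
print("elbow",plane("top",(428.4,224),.06))
t=cv2.imread("pics/top0.png");s=cv2.imread("pics/side0.png")
g=t[260:292,308:340];m=(g.min(2)>140).astype(np.uint8);M=cv2.moments(m);c=(308+M['m10']/M['m00'],260+M['m01']/M['m00'])
g=s[262:290,330:365];m=(g.min(2)>140).astype(np.uint8);N=cv2.moments(m);d=(330+N['m10']/N['m00'],262+N['m01']/N['m00'])
print(c,M['m00'],d,N['m00'],"tub",plane("top",c,.078),plane("side",d,.078))
# base corners of rest in top view
for p in [(98+0,366-300),(244,395-300)]: print("base front corner",plane("top",(390+p[0]/5,215+p[1]/5),.012))
for p in [(432-400,540-300),(575-400,567-300)]: print("base rear corner",plane("top",(390+p[0]/5,258+p[1]/5),.012))
E
```

```text
wide (array([0.7197, 0.026 , 0.2917]), [np.float64(0.8575609632967158), np.float64(0.8575609632966493)]) [0.7185 0.0256 0.293 ] [0.7196 0.0278 0.293 ]
narrow (array([ 0.7053, -0.1392,  0.2913]), [np.float64(0.24382658175210847), np.float64(0.24382658175234215)]) [ 0.7051 -0.1389  0.293 ] [ 0.7037 -0.1365  0.293 ]
bar front [ 0.5667 -0.3195  0.066 ] [ 0.5657 -0.3098  0.062 ]
bar rear [ 0.3611 -0.2834  0.06  ] [ 0.3641 -0.2856  0.057 ]
elbow [ 0.6042 -0.3277  0.06  ]
(323.2888198757764, 274.54347826086956) 322.0 (347.6352201257862, 273.0125786163522) 159.0 tub [ 0.461  -0.0445  0.078 ] [ 0.4609 -0.0424  0.078 ]
base front corner [ 0.5986 -0.2857  0.012 ]
base front corner [ 0.5839 -0.3674  0.012 ]
base rear corner [ 0.3821 -0.2483  0.012 ]
base rear corner [ 0.3689 -0.3268  0.012 ]
```

Emit:
{"method": "drive_tool", "body": {"deltas": [{"gripper":0,"offset":[0.045,-0.029,0],"angular":[0,0,0.14]},{"gripper":0,"offset":[0.088,-0.057,0],"angular":[0,0,0.28]},{"gripper":0,"offset":[0.13,-0.084,0],"angular":[0,0,0.42]},{"gripper":0,"offset":[0.172,-0.111,0],"angular":[0,0,0.56]},{"gripper":0,"offset":[0.214,-0.138,0],"angular":[0,0,0.7]}]}}

```text
t: 0.6
eef_pos: [0.3925, -0.4244, 0.3036]
tool_rot: [-0.0, 0.996, -0.091, -0.0]
contact_force: [1.4, -0.1, 0.7]
gripper_width: 1.001
grasp_force: 0.0
```

Emit:
{"method": "drive_tool", "body": {"deltas": [{"gripper":0,"offset":[0.02,-0.042,0.0],"angular":[0,0,0]},{"gripper":0,"offset":[0.04,-0.085,0.0],"angular":[0,0,0]},{"gripper":0,"offset":[0.0624,-0.13,0.02],"angular":[0,0,0]},{"gripper":0,"offset":[0.0624,-0.13,0.06],"angular":[0,0,0]},{"gripper":0,"offset":[0.0624,-0.13,0.1],"angular":[0,0,0]}]}}

```text
t: 1.1
eef_pos: [0.4781, -0.307, 0.2032]
tool_rot: [-0.0, 0.996, -0.087, 0.001]
contact_force: [-0.5, -0.8, -1.0]
gripper_width: 1.003
grasp_force: 0.0
```

```bash
python3 - <<'E'
from h import *
import cv2
o=bot.get_obs();print(o["eef_pos"],o["tool_rot"])
t=optics.read_camera("top");s=optics.read_camera("side")
def c(i,x,y,w,h,k): return cv2.resize(i[y:y+h,x:x+w],None,fx=k,fy=k,interpolation=cv2.INTER_CUBIC)
cv2.imwrite("pics/g1.png",np.hstack([c(t,370,215,100,120,4),c(s,310,150,100,120,4)]))
E
```

```text
[ 0.4781 -0.307   0.2032] [-0.0001  0.9962 -0.0865  0.0011]
```

View pics/g1.png

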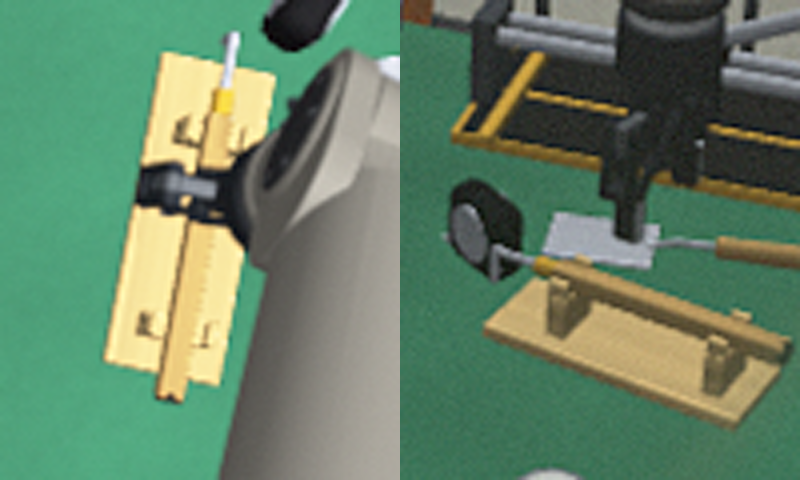

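The open fingers straddle the bar, seen at (200,185) in the crop, between the two posts. I'll descend and grip.

Emit:
{"method": "drive_tool", "body": {"deltas": [{"gripper":0,"offset":[0.0,0,0.035],"angular":[0,0,0]},{"gripper":0,"offset":[0,0,0.07],"angular":[0,0,0]},{"gripper":0,"offset":[0,0,0.092],"angular":[0,0,0]},{"gripper":0,"offset":[0,0,0.092],"angular":[0,0,0]},{"gripper":120,"offset":[0,0,0.092],"angular":[0,0,0]}], "grip_force": 30}}

```text
t: 1.7
eef_pos: [0.4768, -0.3103, 0.1134]
tool_rot: [0.0, 0.996, -0.089, 0.001]
contact_force: [0.3, 0.1, 0.1]
gripper_width: 0.858
grasp_force: 0.0
```

Emit:
{"method": "drive_tool", "body": {"deltas": [{"gripper":255,"offset":[0,0,0],"angular":[0,0,0]},{"gripper":255,"offset":[0,0,0],"angular":[0,0,0]},{"gripper":255,"offset":[0,0,0],"angular":[0,0,0]},{"gripper":255,"offset":[0,0,0],"angular":[0,0,0]},{"gripper":255,"offset":[0,0,0],"angular":[0,0,0]}]}}

```text
t: 2.2
eef_pos: [0.4769, -0.3089, 0.1129]
tool_rot: [-0.0, 0.996, -0.089, 0.001]
contact_force: [-0.4, 2.1, 5.9]
gripper_width: 0.203
grasp_force: 29.5
```

Emit:
{"method": "drive_tool", "body": {"deltas": [{"gripper":255,"offset":[0,0,-0.02],"angular":[0,0,0]},{"gripper":255,"offset":[0,0,-0.06],"angular":[0,0,0]},{"gripper":255,"offset":[0,0,-0.105],"angular":[0,0,0]},{"gripper":255,"offset":[0,0,-0.15],"angular":[0,0,0]},{"gripper":255,"offset":[0,0,-0.195],"angular":[0,0,0]}]}}

```text
t: 2.7
eef_pos: [0.4757, -0.3092, 0.3089]
tool_rot: [0.0, 0.996, -0.089, -0.0]
contact_force: [0.5, -1.3, -0.9]
gripper_width: 0.203
grasp_force: 29.6
```

Emit:
{"method": "drive_tool", "body": {"deltas": [{"gripper":255,"offset":[0,-0.035,-0.03],"angular":[0,0,-0.03]},{"gripper":255,"offset":[-0.002,-0.075,-0.055],"angular":[0,0,-0.06]},{"gripper":255,"offset":[-0.004,-0.12,-0.075],"angular":[0,0,-0.09]},{"gripper":255,"offset":[-0.005,-0.165,-0.09],"angular":[0,0,-0.115]},{"gripper":255,"offset":[-0.006,-0.21,-0.1],"angular":[0,0,-0.115]}]}}

```text
t: 3.2
eef_pos: [0.5074, -0.1, 0.4086]
tool_rot: [0.0, 0.999, -0.044, 0.001]
contact_force: [1.7, -0.8, -0.6]
gripper_width: 0.205
grasp_force: 29.7
```

Emit:
{"method": "drive_tool", "body": {"deltas": [{"gripper":255,"offset":[0.003,-0.045,-0.005],"angular":[0,0,0]},{"gripper":255,"offset":[0.006,-0.085,-0.01],"angular":[0,0,0]},{"gripper":255,"offset":[0.009,-0.12,-0.01],"angular":[0,0,0]},{"gripper":255,"offset":[0.01,-0.144,-0.01],"angular":[0,0,0]},{"gripper":255,"offset":[0.01,-0.144,-0.01],"angular":[0,0,0]}]}}

```text
t: 3.7
eef_pos: [0.5297, 0.0453, 0.4169]
tool_rot: [-0.001, 0.999, -0.04, -0.0]
contact_force: [1.0, -0.2, 0.4]
gripper_width: 0.205
grasp_force: 29.7
```

```bash
python3 - <<'E'
from h import *
import cv2
t=optics.read_camera("top");s=optics.read_camera("side")
o=bot.get_obs();print(o["eef_pos"],o["tool_rot"],o["contact_force"])
cv2.imwrite("pics/t2.png",t);cv2.imwrite("pics/s2.png",s)
def c(i,x,y,w,h,k): return cv2.resize(i[y:y+h,x:x+w],None,fx=k,fy=k,interpolation=cv2.INTER_CUBIC)
cv2.imwrite("pics/g2.png",np.hstack([c(t,260,135,80,100,5),c(s,210,110,80,100,5)]))
p=o["eef_pos"]+np.array([.13*.996,-.13*.088,-.054-.032]);print(p,proj("top",p),proj("side",p))
E
```

```text
[0.5298 0.0409 0.4168] [ 0.0003  0.9991 -0.0433 -0.0002] [-0.742  -1.2137 -1.3436]
[0.6593 0.0295 0.3308] [294.2352 177.9394] [261.3768 188.2939]
```

View pics/g2.png

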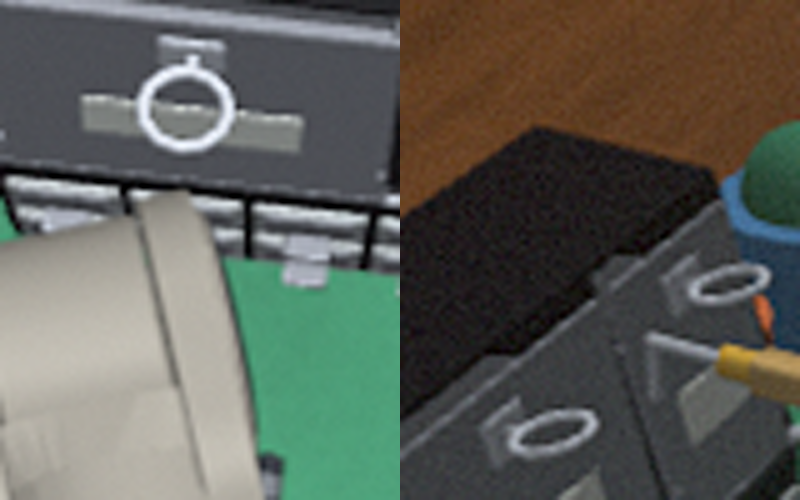

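Top view is blocked by the arm. In the side view the tip is at about (261,189), within 1 px of where kinematics puts it, and the ring is at (240.8,196.6). I'll go forward, then down.

Emit:
{"method": "drive_tool", "body": {"deltas": [{"gripper":255,"offset":[0.02,-0.001,0],"angular":[0,0,0]},{"gripper":255,"offset":[0.04,-0.002,0],"angular":[0,0,0]},{"gripper":255,"offset":[0.058,-0.002,0],"angular":[0,0,0]},{"gripper":255,"offset":[0.058,-0.002,0.0],"angular":[0,0,0]},{"gripper":255,"offset":[0.058,-0.002,0.015],"angular":[0,0,0]}]}}

```text
t: 4.3
eef_pos: [0.5886, 0.0364, 0.4033]
tool_rot: [-0.0, 0.999, -0.045, 0.001]
contact_force: [0.1, 0.1, -0.8]
gripper_width: 0.2
grasp_force: 29.7
```

```bash
cat > look.py <<'E'
from h import *
import cv2,sys
s=optics.read_camera("side");o=bot.get_obs()
q=o["tool_rot"];yaw=2*np.arctan2(q[2],q[1]);print(o["t"],o["eef_pos"],"yaw",yaw,o["contact_force"])
p=o["eef_pos"]+np.array([.13*np.cos(yaw),.13*np.sin(yaw),-.086]);print("tip",p,proj("side",p),"tip-ring",p-[.7193,.0262,.2925])
n=sys.argv[1]
cv2.imwrite(f"pics/{n}.png",cv2.resize(s[150:240,200:300],None,fx=5,fy=5,interpolation=cv2.INTER_CUBIC))
E
python3 look.py g3
```

```text
4.35 [0.587  0.0363 0.3996] yaw -0.08961924576763834 [-1.8039  0.6386 -2.9627]
tip [0.7165 0.0247 0.3136] [241.2535 188.7042] tip-ring [-0.0028 -0.0015  0.0211]
```

View pics/g3.png

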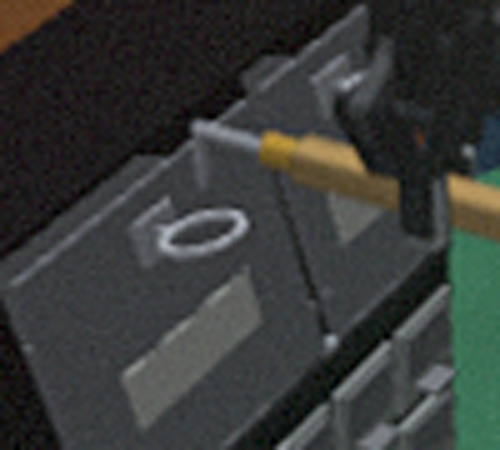

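The tip, at about (241,187), hangs right above the ring centre at (240.6,196). I'll lower it.

Emit:
{"method": "drive_tool", "body": {"deltas": [{"gripper":255,"offset":[0,-0.001,0.01],"angular":[0,0,0]},{"gripper":255,"offset":[0,-0.0015,0.02],"angular":[0,0,0]},{"gripper":255,"offset":[0,-0.0015,0.03],"angular":[0,0,0]},{"gripper":255,"offset":[0,-0.0015,0.036],"angular":[0,0,0]},{"gripper":255,"offset":[0,-0.0015,0.036],"angular":[0,0,0]}]}}

```text
t: 4.85
eef_pos: [0.5876, 0.0392, 0.3647]
tool_rot: [0.0, 0.999, -0.044, -0.001]
contact_force: [0.4, -0.4, -1.3]
gripper_width: 0.201
grasp_force: 29.7
```

```bash
python3 look.py g4
```

```text
4.9 [0.588  0.0392 0.3655] yaw -0.08765254264208086 [ 0.471  -0.0143 -0.379 ]
tip [0.7175 0.0279 0.2795] [241.4379 201.308 ] tip-ring [-0.0018  0.0017 -0.013 ]
```

View pics/g4.png

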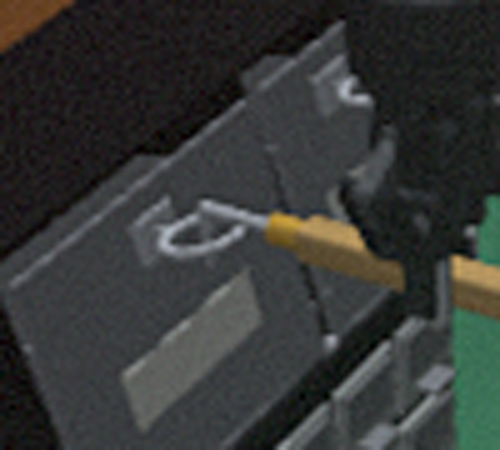

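The prong passes through the ring; its tip shows below the ring at crop (210,253). Now I'll pull along the arc.

Emit:
{"method": "drive_tool", "body": {"deltas": [{"gripper":255,"offset":[-0.01,0,0.002],"angular":[0,0,0]},{"gripper":255,"offset":[-0.019,0,0.003],"angular":[0,0,0]},{"gripper":255,"offset":[-0.028,0,0.006],"angular":[0,0,0]},{"gripper":255,"offset":[-0.037,0,0.008],"angular":[0,0,0]},{"gripper":255,"offset":[-0.046,0,0.01],"angular":[0,0,0]}]}}

```text
t: 5.4
eef_pos: [0.5414, 0.0435, 0.3558]
tool_rot: [-0.0, 0.999, -0.044, 0.0]
contact_force: [1.1, 0.7, -2.4]
gripper_width: 0.203
grasp_force: 29.5
```

Emit:
{"method": "drive_tool", "body": {"deltas": [{"gripper":255,"offset":[-0.007,0,0.003],"angular":[0,0,0]},{"gripper":255,"offset":[-0.014,0,0.007],"angular":[0,0,0]},{"gripper":255,"offset":[-0.021,0,0.011],"angular":[0,0,0]},{"gripper":255,"offset":[-0.028,0,0.015],"angular":[0,0,0]},{"gripper":255,"offset":[-0.035,0,0.019],"angular":[0,0,0]}]}}

```text
t: 5.9
eef_pos: [0.5068, 0.0464, 0.3363]
tool_rot: [0.0, 0.999, -0.044, -0.0]
contact_force: [0.8, -0.3, -1.0]
gripper_width: 0.206
grasp_force: 29.5
```

Emit:
{"method": "drive_tool", "body": {"deltas": [{"gripper":255,"offset":[-0.009,0,0.009],"angular":[0,0,0]},{"gripper":255,"offset":[-0.018,0,0.018],"angular":[0,0,0]},{"gripper":255,"offset":[-0.027,0,0.029],"angular":[0,0,0]},{"gripper":255,"offset":[-0.035,0,0.039],"angular":[0,0,0]},{"gripper":255,"offset":[-0.035,0,0.039],"angular":[0,0,0]}]}}

```text
t: 6.4
eef_pos: [0.4719, 0.0494, 0.2967]
tool_rot: [0.0, 0.999, -0.044, 0.0]
contact_force: [1.8, -0.3, -2.8]
gripper_width: 0.205
grasp_force: 29.6
```

```bash
python3 - <<'E'
from h import *
import cv2
s=optics.read_camera("side");o=bot.get_obs();print(o["t"],o["eef_pos"],o["contact_force"])
p=o["eef_pos"]+np.array([.1295,-.0114,-.086])
r=np.array([.7193,.0262,.2925])+np.array([-.1086*.996,.1086*.088,-.0571]);print("tip",p,proj("side",p),"open ring",r,proj("side",r),p-r)
cv2.imwrite("pics/g5.png",cv2.resize(s[150:270,190:310],None,fx=5,fy=5,interpolation=cv2.INTER_CUBIC))
E
```

```text
6.45 [0.4721 0.0493 0.2973] [ 0.8124 -0.5914  0.0749]
tip [0.6016 0.0379 0.2113] [284.0986 237.0404] open ring [0.6111 0.0358 0.2354] [280.5378 227.5999] [-0.0095  0.0022 -0.0241]
```

View pics/g5.png

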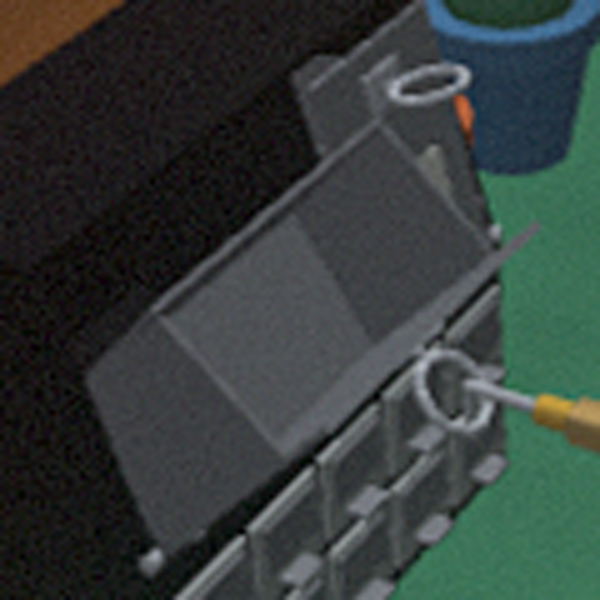

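Bin fully open: ring at about (281,228), as predicted (280.5,227.6). Now I'll unhook upwards and outwards.

Emit:
{"method": "drive_tool", "body": {"deltas": [{"gripper":255,"offset":[0.001,0,-0.012],"angular":[0,0,0]},{"gripper":255,"offset":[0.0,0,-0.026],"angular":[0,0,0]},{"gripper":255,"offset":[-0.015,0,-0.04],"angular":[0,0,0]},{"gripper":255,"offset":[-0.045,0,-0.045],"angular":[0,0,0]},{"gripper":255,"offset":[-0.06,0.02,-0.045],"angular":[0,0,0]}]}}

```text
t: 6.95
eef_pos: [0.4212, 0.037, 0.3477]
tool_rot: [-0.003, 0.999, -0.042, 0.016]
contact_force: [49.7, 5.4, -23.2]
gripper_width: 0.206
grasp_force: 64.9
```

```bash
python3 - <<'E'
from h import *
import cv2
s=optics.read_camera("side");t=optics.read_camera("top");o=bot.get_obs();print(o["t"],o["q"],o["eef_pos"],o["tool_rot"],o["contact_force"],o["torque"],o["grasp_force"])
cv2.imwrite("pics/s6.png",s);cv2.imwrite("pics/t6.png",t)
def c(i,x,y,w,h,k): return cv2.resize(i[y:y+h,x:x+w],None,fx=k,fy=k,interpolation=cv2.INTER_CUBIC)
cv2.imwrite("pics/g6.png",np.hstack([c(s,220,170,110,150,4),c(t,250,140,90,150,4)]))
E
```

```text
7.05 [ 0.0561  0.007  -0.2876  2.0656  0.0045  1.0415 -1.8919] [0.4195 0.0351 0.3473] [-0.0029  0.9989 -0.0437  0.0136] [ 33.8301   4.8894 -14.6801] [ 1.3033 -6.9     0.7784] 71.13342507567722
```

View pics/g6.png

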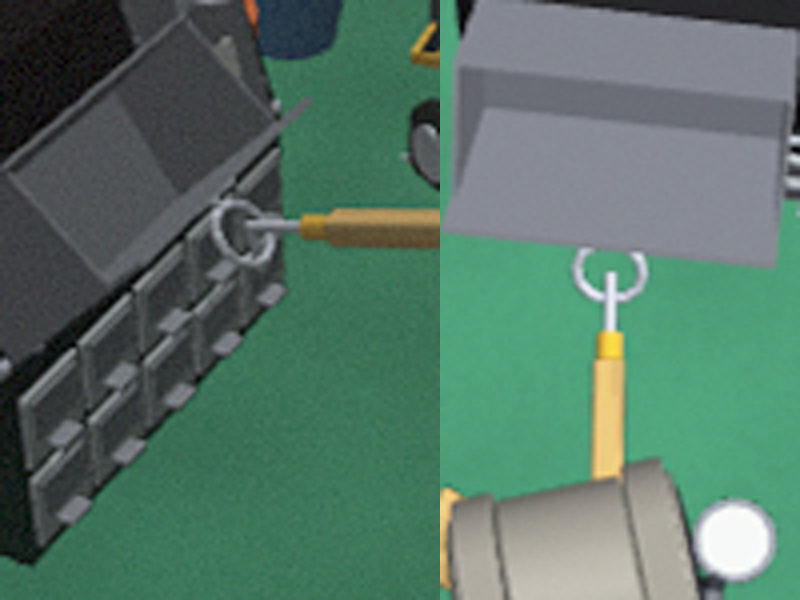

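The bin is still open, but the hook never left the ring and the pole has pitched in the grip. The elbow is at side (281.8,226) and top (292.8,208.8). I'll triangulate before freeing it.

```bash
python3 - <<'E'
from h import *
e=tri((292.75,208.75),(281.75,226));c=tri((292.5,223.5),(294.5,227));c2=tri((292.4,229.5),(302,227))
print("elbow",e,"collar front",c,"collar rear",c2)
d=e[0]-c2[0];print("pitch deg",np.degrees(np.arctan2(d[2],np.hypot(*d[:2]))),np.linalg.norm(d))
# ring from pictures: side (244,232), top (610,270)
r=tri((250+170/4,140+270/4),(220+244/4,170+232/4));print("ring",r)
o=bot.get_obs();print("grip",o["eef_pos"]-[0,0,.054])
E
```

```text
elbow (array([0.6072, 0.0347, 0.2403]), [np.float64(0.9226203755780708), np.float64(0.9226203755777839)]) collar front (array([0.5723, 0.0346, 0.2466]), [np.float64(2.235655548509408), np.float64(2.235655548509564)]) collar rear (array([0.5555, 0.0336, 0.251 ]), [np.float64(0.1651731327909973), np.float64(0.16517313279114237)])
pitch deg -11.664338183006883 0.05287789010991878
ring (array([0.6103, 0.0352, 0.2341]), [np.float64(0.1144314336064455), np.float64(0.11443143360652308)])
grip [0.4195 0.0351 0.2933]
```

The pole has slid about 65 mm in the grip and sits about 15° nose-down, under tension on the ring's outer bar. First I'll slacken it and firm up the grip.

Emit:
{"method": "drive_tool", "body": {"deltas": [{"gripper":255,"offset":[0.005,0,0],"angular":[0,0,0]},{"gripper":255,"offset":[0.01,0,0],"angular":[0,0,0]},{"gripper":255,"offset":[0.014,0,0],"angular":[0,0,0]},{"gripper":255,"offset":[0.014,0,0],"angular":[0,0,0]}], "grip_force": 80}}

```text
t: 7.45
eef_pos: [0.4251, 0.0343, 0.3431]
tool_rot: [-0.0, 0.999, -0.043, -0.0]
contact_force: [0.7, 2.3, -1.5]
gripper_width: 0.195
grasp_force: 78.3
```

```bash
cat > pole.py <<'E'
from h import *
import cv2
# yellow collar + light rod blobs ahead of it, both views
def blob(n,roi,near=None):
    i=optics.read_camera(n);x,y,w,h=roi;g=cv2.cvtColor(i[y:y+h,x:x+w],cv2.COLOR_BGR2HSV)
    m=cv2.inRange(g,(20,150,120),(32,255,255));k,l,s,c=cv2.connectedComponentsWithStats(m)
    return [(s[j,4],c[j]+[x,y]) for j in range(1,k) if s[j,4]>5],i
o=bot.get_obs();print(o["t"],o["eef_pos"],o["tool_rot"],o["contact_force"],o["grasp_force"],o["gripper_width"])
a,ti=blob("top",(250,130,250,200));b,si=blob("side",(220,150,200,140))
print("top",a);print("side",b)
cv2.imwrite("pics/tl.png",ti);cv2.imwrite("pics/sl.png",si)
if a and b:
    A=max(a,key=lambda v:v[0])[1];B=max(b,key=lambda v:v[0])[1];print("collar",tri(A,B))
E
python3 pole.py
```

```text
7.45 [0.4251 0.0343 0.3431] [-0.0004  0.9991 -0.043  -0.0001] [ 0.74    2.2515 -1.4629] 78.30413024086738 0.1954281989977371
top [(np.int32(7), array([499., 189.])), (np.int32(29), array([496.1034, 197.4138])), (np.int32(32), array([296.    , 224.5312]))]
side [(np.int32(71), array([334.4648, 176.831 ])), (np.int32(16), array([325.5, 179.5])), (np.int32(69), array([397.4928, 183.3333])), (np.int32(8), array([337.625, 185.75 ])), (np.int32(14), array([382.5714, 194.2857])), (np.int32(8), array([399. , 197.5])), (np.int32(23), array([409.1739, 199.6087])), (np.int32(15), array([298., 224.]))]
collar (array([0.5167, 0.0137, 0.3917]), [np.float64(30.282523199852797), np.float64(30.282523199852776)])
```

```bash
python3 - <<'E'
from h import *
import cv2
print(tri((296,224.5),(298,224)))
# elbow: brightest rod pixels ahead of collar, print gray patches
t=cv2.imread("pics/tl.png");s=cv2.imread("pics/sl.png")
print(t[200:228:1,286:304].min(2)); print(s[216:236,272:300].min(2))
E
```

```text
(array([0.5683, 0.0258, 0.2509]), [np.float64(1.0321887790869952), np.float64(1.0321887790869289)])
[[130 133 134 134 134 136 137 135 136 135 136 135 136 136 134 137 134 135]
 [131 127 130 131 132 130 133 133 134 133 134 134 133 133 136 136 136 135]
 [187 173 139  99 102 108 119 123 121 126 130 128 125 127 127 131 131 135]
 [173 126  99  79  80  82  87  89  90  91 103 140 184 191 162 109 121 122]
 [121  79  78  77  79  79  80  78  77  76  77 107 170 222 202 111  84  89]
 [ 89  77  79  79  76  78  81  78  77  76  73  71 108 179 200 134  67  74]
 [ 75  79  78  78  79  81  77  78  77  76  89 170 195 152 200 167  69  75]
 [ 71  77  80  79  77  78  77  79  76  73 128 215 214 149 196 179  72  75]
 [ 60  78  80  79  80  80  80  79  78  71 142 221 215 156 185 183  85  74]
 [ 90  77  79  82  81  78  78  79  77  73 146 226 218 164 177 161  76  74]
 [173  78  78  80  78  80  79  80  78  73 151 228 214 164 173 131  72  75]
 [227 177  80  71  76  77  77  77  77  76 155 229 212 164 165  92  74  75]
 [216 230 192 126  77  69  70  72  69  80 162 231 217 168 142  77  75  78]
 [152 218 236 224 221 198
[... 2741 characters left out ...]
 52  72 107 135 115  37  61  75  76  61  67  72  86  80 112 156 124  49
   49  46  68  56  58  56  58  62  61  55]
 [ 45  59  84 125 125  64  60  78  73  58  38  67  86  80 121 169 121  42
   50  57  58  55  59  65  62  63  56  60]
 [ 51  42  61  99 130 120  80  70  68  33  81 128  93  91 145 164 101  46
   52  64  62  62  57  62  68  57  58  63]
 [ 50  48  48  77 106 112 112  81  32  86 139 112  78 121 169 133  59  49
   55  62  57  63  62  62  57  62  63  60]
 [ 53  49  55  72  85  86 102 120 138 157 146 105 142 158 158 105  40  48
   51  60  60  63  63  61  58  55  66  60]
 [ 51  54  75  98 113 107  89 105 129 128 127 131 151 127  93  68  46  51
   60  54  66  58  68  66  61  62  64  57]]
```

Emit:
{"method": "drive_tool", "body": {"deltas": [{"gripper":255,"offset":[0,-0.006,0],"angular":[0,0,0]},{"gripper":255,"offset":[0,-0.012,0],"angular":[0,0,0]},{"gripper":255,"offset":[0,-0.012,-0.004],"angular":[0,0,0]},{"gripper":255,"offset":[0,-0.012,-0.008],"angular":[0,0,0]},{"gripper":255,"offset":[0,-0.012,-0.008],"angular":[0,0,0]}]}}

```text
t: 8.05
eef_pos: [0.4263, 0.0452, 0.3516]
tool_rot: [0.0, 0.999, -0.044, 0.001]
contact_force: [1.1, 0.3, -0.7]
gripper_width: 0.191
grasp_force: 77.4
```

```bash
python3 pole.py | grep -v top; python3 - <<'E'
from h import *
import cv2
print("old elbow",tri((297,206.5),(282.5,224)))
t=cv2.imread("pics/tl.png");s=cv2.imread("pics/sl.png")
print(t[200:228:1,284:304].min(2)); print(s[212:236,272:300].min(2))
E
```

```text
8.05 [0.4263 0.0452 0.3516] [ 0.      0.999  -0.0441  0.0005] [ 1.1368  0.2544 -0.7105] 77.36053347587585 0.1907315094043339
side [(np.int32(70), array([331.5714, 178.9571])), (np.int32(71), array([397.    , 183.2958])), (np.int32(8), array([372.5, 192.5])), (np.int32(8), array([399. , 197.5])), (np.int32(28), array([410.5714, 199.7857])), (np.int32(15), array([296., 223.]))]
collar (array([0.4451, 0.0164, 0.4175]), [np.float64(99.28951951998448), np.float64(99.28951951998448)])
old elbow (array([0.6118, 0.0243, 0.2385]), [np.float64(0.545351797534959), np.float64(0.545351797535027)])
[[133 134 131 133 134 135 135 138 135 136 135 136 136 137 135 136 135 137
  135 134]
 [119 121 128 126 127 132 132 132 132 133 133 136 134 133 134 134 135 135
  136 136]
 [125 181 187 173 140 100 103 107 116 121 122 126 129 129 126 123 127 131
  134 133]
 [148 198 174 128 101  79  80  84  86  90  90  88 101 142 185 192 161 110
  120 122]
 [167 178 121  81  76  78  79  77  78  71  67  66  76 108 172 224 203 111
   86  90]
 [182 163  90  77  78  78  80  77  75 148 218 182  69  75 114 183 200 134
   69  73
[... 3981 characters left out ...]
 48  71 106 134 109  42  57  77  73  76  92  78 100 123 121 154 124  55
   59  46  58  62  58  51  71  63  63  61]
 [ 51  62  86 124 130  67  68  78  74  66  80  83  94 111 117 165 126  43
   45  48  58  61  64  62  61  59  56  66]
 [ 47  50  57  97 131 117  83  58  70  34  57  85  80 104 148 166  88  42
   59  59  64  63  63  64  60  61  58  66]
 [ 54  52  44  77 104 115 111  78  35  75 126  83  74 122 173 136  52  48
   59  63  63  62  59  58  56  60  58  61]
 [ 41  55  50  70  84  94 101 115 137 155 150 106 136 151 147 106  39  52
   48  64  61  57  57  65  63  60  61  60]
 [ 53  55  72  99 111 101  89 104 125 126 130 124 143 128  97  69  51  51
   50  59  62  59  64  57  62  63  59  60]]
```

Emit:
{"method": "drive_tool", "body": {"deltas": [{"gripper":255,"offset":[0,0,-0.006],"angular":[0,0,0]},{"gripper":255,"offset":[0,0,-0.012],"angular":[0,0,0]},{"gripper":255,"offset":[0,0,-0.012],"angular":[0,0,0]},{"gripper":255,"offset":[-0.003,0,-0.016],"angular":[0,0,0]},{"gripper":255,"offset":[-0.006,0,-0.02],"angular":[0,0,0]}]}}

```text
t: 8.65
eef_pos: [0.4197, 0.046, 0.3711]
tool_rot: [0.0, 0.999, -0.044, -0.0]
contact_force: [-0.1, -0.6, -1.5]
gripper_width: 0.194
grasp_force: 77.4
```

Emit:
{"method": "drive_tool", "body": {"deltas": [{"gripper":255,"offset":[-0.003,0,-0.005],"angular":[0,0,0]},{"gripper":255,"offset":[-0.006,0,-0.01],"angular":[0,0,0]},{"gripper":255,"offset":[-0.006,0,-0.018],"angular":[0,0,0]}]}}

```text
t: 8.95
eef_pos: [0.4135, 0.0466, 0.3892]
tool_rot: [0.0, 0.999, -0.044, -0.0]
contact_force: [0.3, -0.1, -1.7]
gripper_width: 0.194
grasp_force: 77.4
```

```bash
python3 pole.py | grep -v tip; python3 - <<'E'
from h import *
import cv2
t=cv2.imread("pics/tl.png");s=cv2.imread("pics/sl.png")
print(t[192:220:1,284:304].min(2)); print(s[200:234,266:294].min(2))
E
```

```text
8.95 [0.4135 0.0466 0.3892] [ 0.0001  0.999  -0.0437 -0.0003] [ 0.3489 -0.0923 -1.6793] 77.35577344894409 0.19375180551183604
top [(np.int32(7), array([499., 189.])), (np.int32(29), array([496.1034, 197.4138])), (np.int32(39), array([290.8205, 226.9231]))]
side [(np.int32(102), array([334.1667, 175.7059])), (np.int32(12), array([345.1667, 173.5833])), (np.int32(67), array([397.6418, 183.403 ])), (np.int32(7), array([337.2857, 185.5714])), (np.int32(13), array([344.4615, 186.8462])), (np.int32(6), array([393. , 196.5])), (np.int32(39), array([408.0256, 199.3846])), (np.int32(18), array([300.3889, 210.0556]))]
collar (array([0.5119, 0.0242, 0.4008]), [np.float64(28.567470914520754), np.float64(28.567470914520882)])
[[134 135 137 135 134 135 136 135 135 135 136 135 136 136 135 136 136 134
  134 134]
 [134 135 135 135 135 135 134 136 135 136 134 137 136 135 133 135 134 135
  135 136]
 [136 135 135 134 135 135 136 135 134 136 136 135 135 136 136 136 135 136
  134 135]
 [135 135 137 136 136 137 136 136 137 134 136 138 134 135 135 136 136 134
  137 134]
 [135 137 136 135 135 135 134 134 136
[... 5282 characters left out ...]
 60 121 126  99  95  69  57 123 164 133  41  46  63  77  74  63  64  66
   58  60 119 140  98  81  69  55  57  59]
 [ 69 107  94  89  75  49  52  97 139 127  58  47  62  82  75  65  67  54
   37  66 134 151 123  80  63  54  61  65]
 [ 55  80  68  74  48  48  47  74 109 131 110  37  62  77  75  64  55  40
   86 127 118 157 129  49  49  54  65  60]
 [ 58  72  67  63  45  53  47  59  86 127 128  66  62  79  72  55  36  82
  138 108 116 167 120  35  49  56  63  61]
 [ 58  81  74  66  53  51  52  49  57 101 133 119  76  62  72  36  84 133
  108  95 152 162  99  43  59  57  62  62]
 [ 66  85  67  62  44  49  44  49  47  79 101 117 113  74  29  80 131 113
   79 119 173 138  54  40  62  59  61  60]]
```

Emit:
{"method": "drive_tool", "body": {"deltas": [{"gripper":255,"offset":[0,0,-0.02],"angular":[0,0,0]},{"gripper":255,"offset":[0,0,-0.04],"angular":[0,0,0]},{"gripper":255,"offset":[0,0.03,-0.05],"angular":[0,0,0]},{"gripper":255,"offset":[0,0.07,-0.05],"angular":[0,0,0.05]},{"gripper":255,"offset":[0,0.11,-0.05],"angular":[0,0.05,0.115]}]}}

```text
t: 9.55
eef_pos: [0.4049, -0.0642, 0.4392]
tool_rot: [0.001, 0.996, -0.089, 0.02]
contact_force: [0.6, -1.3, 0.4]
gripper_width: 0.193
grasp_force: 77.3
```

Emit:
{"method": "drive_tool", "body": {"deltas": [{"gripper":255,"offset":[0.0,0.04,0],"angular":[0,0.05,0]},{"gripper":255,"offset":[0.0,0.08,0.01],"angular":[0,0.1,0]},{"gripper":255,"offset":[0,0.12,0.02],"angular":[0,0.15,0]},{"gripper":255,"offset":[0,0.16,0.04],"angular":[0,0.2,0]},{"gripper":255,"offset":[0.0,0.195,0.06],"angular":[0,0.28,0]}]}}

```text
t: 10.05
eef_pos: [0.372, -0.2575, 0.3786]
tool_rot: [0.012, 0.987, -0.089, 0.13]
contact_force: [0.2, 0.2, -1.8]
gripper_width: 0.192
grasp_force: 77.3
```

```bash
python3 - <<'E'
from h import *
f=plane("top",(423,249.4),.062);r=plane("top",(414.4,297.3),.062);print("posts",f,r,"len",np.linalg.norm(f-r),"mid",r+(f-r)*80/135)
print(bot.get_obs()["eef_pos"],bot.get_obs()["tool_rot"],bot.get_obs()["contact_force"])
E
python3 pole.py
```

```text
posts [ 0.5345 -0.312   0.062 ] [ 0.4061 -0.288   0.062 ] len 0.13058224754042638 mid [ 0.4822 -0.3023  0.062 ]
[ 0.372  -0.2575  0.3786] [ 0.0116  0.9874 -0.0886  0.1304] [ 0.2408  0.2365 -1.8489]
10.05 [ 0.372  -0.2575  0.3786] [ 0.0116  0.9874 -0.0886  0.1304] [ 0.2408  0.2365 -1.8489] 77.30860590934753 0.19169317350996226
top [(np.int32(7), array([499., 189.])), (np.int32(29), array([496.1034, 197.4138])), (np.int32(34), array([434.3529, 238.9706]))]
side [(np.int32(89), array([336.382 , 174.2809])), (np.int32(114), array([379.9474, 180.0526])), (np.int32(14), array([325.4286, 179.5   ])), (np.int32(7), array([337.2857, 185.5714])), (np.int32(8), array([342.5, 186.5])), (np.int32(6), array([347.1667, 187.5   ])), (np.int32(6), array([352.1667, 188.6667])), (np.int32(6), array([357. , 189.5])), (np.int32(8), array([363. , 190.5])), (np.int32(6), array([368.1667, 191.5   ])), (np.int32(32), array([406.5625, 199.0312]))]
collar (array([ 0.5053, -0.3154,  0.208 ]), [np.float64(40.21049800916967), np.float64(40.210498009169626)])
```

```bash
cat > bar.py <<'E'
from h import *
import cv2
from scipy.spatial.transform import Rotation as R
o=bot.get_obs();q=o["tool_rot"];T=R.from_quat([q[1],q[2],q[3],q[0]]).as_matrix()
g=o["eef_pos"]+.054*T[:,2];print("eef",o["eef_pos"],"grip",g,"toolx",T[:,0],"F",o["contact_force"])
# wood/collar/rod pixels that differ from the first pictures
for n in ("top","side"):
    i=optics.read_camera(n);b=cv2.imread(f"pics/{n}0.png");cv2.imwrite(f"pics/{n}L.png",i)
    d=(cv2.absdiff(i,b).max(2)>30).astype(np.uint8);h=cv2.cvtColor(i,cv2.COLOR_BGR2HSV)
    c=np.array([proj(n,g+k*T[:,0]) for k in (-.05,0,.147,.2)]);print(n,"pred tail,grip,collar,elbow",c.round(1).tolist())
    x0,y0=np.maximum(c.min(0)-25,0).astype(int);x1,y1=(c.max(0)+25).astype(int)
    for nm,lo,hi in (("wood",(10,50,100),(19,150,255)),("collar",(19,160,110),(33,255,255)),("rod",(0,0,120),(179,45,255))):
        m=(cv2.inRange(h,lo,hi)>0)&(d>0);k,l,s,ce=cv2.connectedComponentsWithStats(m[y0:y1,x0:x1].astype(np.uint8))
        for j in range(1,k):
            if s[j,4]>6:
                ys,xs=np.where(l==j);P=np.stack([xs+x0,ys+y0],1).astype(np.float32)
                v=cv2.fitLine(P,cv2.DIST_L2,0,.01,.01).ravel();t=(P-v[2:])@v[:2]
                print("  ",nm,s[j,4],"c",P.mean(0).round(1),"ends",(v[2:]+v[:2]*t.min()).round(1),(v[2:]+v[:2]*t.max()).round(1))
E
python3 bar.py
```

```text
eef [ 0.3687 -0.259   0.3758] grip [ 0.3821 -0.2614  0.3235] toolx [ 0.9506 -0.1795  0.2531] F [-0.556   0.7533 -1.0427]
top pred tail,grip,collar,elbow [[420.9, 329.1], [426.1, 307.1], [441.8, 241.0], [447.6, 216.6]]
   wood 146 c [428.6 276.5] ends [425.2 304.5] [432.4 244.8]
   collar 42 c [437.2 241.5] ends [437.  237.9] [437.4 245.1]
   rod 57 c [439.4 228. ] ends [438.1 236.9] [440.6 219.9]
   rod 7 c [405.4 311.3] ends [405.2 313. ] [405.6 309.9]
   rod 715 c [458.7 338.5] ends [457.9 312.6] [459.1 353.4]
   rod 20 c [431.7 319.2] ends [426.6 323.5] [436.9 314.9]
side pred tail,grip,collar,elbow [[424.3, 167.4], [407.7, 158.1], [360.6, 131.7], [344.3, 122.6]]
   wood 132 c [380.2 149.6] ends [359.5 144. ] [401.9 155.4]
   wood 48 c [419.1 159.8] ends [411.1 157.7] [427.7 162. ]
   collar 9 c [356.4 144. ] ends [354.9 143.9] [359.  144.2]
   rod 9 c [345.  141.2] ends [342.1 140.6] [347.1 141.7]
```

```bash
python3 - <<'E'
from h import *
e,re=tri((440.7,219.6),(341.8,140.5));c,rc=tri((437.0,240.5),(356.4,143.8));b,rb=tri((426.5,297),(397,154))
print(e,re,c,rc,b,rb)
g=np.array([.3821,-.2614,.3235])
for p in (e,c,b):
    d=p-g;print(np.hypot(d[0],d[1]),"len",np.linalg.norm(d),"pitch",np.degrees(np.arctan2(d[2],np.hypot(d[0],d[1]))),"yaw",np.arctan2(d[1],d[0]))
d=e-c;print("rod pitch",np.degrees(np.arctan2(d[2],np.hypot(d[0],d[1]))),np.arctan2(d[1],d[0]))
# tail from side: intersect ray with vertical plane through the pole
o,r=ray("side",(427.7,162));u=(e-g)/np.linalg.norm(e-g);n=np.array([-u[1],u[0],0]);t=((g-o)@n)/(r@n);x=o+t*r;print("tail",x,(x-g)@u)
E
```

```text
[ 0.5755 -0.2956  0.3211] [np.float64(1.321815031610933), np.float64(1.3218150316107906)] [ 0.5291 -0.2859  0.3245] [np.float64(2.0503511374462886), np.float64(2.05035113744614)] [ 0.4073 -0.2599  0.3308] [np.float64(3.743954361898591), np.float64(3.7439543618986644)]
0.19644676783092593 len 0.19646182539813944 pitch -0.7093796437550864 yaw -0.17509239529242804
0.149060755719112 len 0.14906391812957576 pitch 0.3732168568248626 yaw -0.164860437182801
0.025248779411957127 len 0.026292436682670166 pitch 16.197512161228925 yaw 0.05990117724204137
rod pitch -4.1051923649137745 -0.20726179653411472
tail [ 0.3279 -0.2518  0.3282] -0.05504754829112909
```

Emit:
{"method": "drive_tool", "body": {"deltas": [{"gripper":255,"offset":[0.001,0.01,0.03],"angular":[0,0,0]},{"gripper":255,"offset":[0.002,0.018,0.075],"angular":[0,0,0]},{"gripper":255,"offset":[0.003,0.025,0.12],"angular":[0,0,0]},{"gripper":255,"offset":[0.0035,0.025,0.165],"angular":[0,0,0]},{"gripper":255,"offset":[0.0035,0.025,0.202],"angular":[0,0,0]}]}}

```text
t: 10.75
eef_pos: [0.4241, -0.288, 0.1827]
tool_rot: [0.01, 0.988, -0.087, 0.129]
contact_force: [-0.4, 0.1, -0.8]
gripper_width: 0.19
grasp_force: 77.8
```

```bash
python3 bar.py
```

```text
eef [ 0.4241 -0.288   0.1827] grip [ 0.4378 -0.2903  0.1305] toolx [ 0.9516 -0.169   0.2566] F [-0.3842  0.1047 -0.7714]
top pred tail,grip,collar,elbow [[416.3, 303.3], [420.5, 284.5], [433.2, 228.0], [437.8, 207.2]]
   wood 100 c [422.4 258.5] ends [419.7 281.9] [425.4 231.8]
   wood 26 c [404.  283.3] ends [397.  288.1] [412.3 277.6]
   wood 9 c [405.  291.8] ends [401.  292.2] [409.  291.3]
   wood 7 c [416.  306.3] ends [415.3 304.8] [416.8 308.1]
   collar 29 c [429.6 228.6] ends [428.1 231.5] [430.9 226. ]
   rod 40 c [431.4 217. ] ends [430.5 224.1] [432.3 210. ]
   rod 21 c [428.6 288.9] ends [422.8 291.6] [433.7 286.4]
   rod 7 c [441.1 287.4] ends [439.  286.9] [443.  287.9]
   rod 657 c [450.2 313.6] ends [443.  330.5] [459.2 292.4]
   rod 63 c [439.8 303.4] ends [429.3 315.1] [449.1 293. ]
side pred tail,grip,collar,elbow [[398.8, 218.3], [384.1, 209.6], [342.1, 184.7], [327.4, 176.0]]
   wood 95 c [360.  203.1] ends [341.8 197.5] [378.4 208.8]
   wood 39 c [394.4 213.6] ends [387.6 211.4] [401.4 215.8]
   collar 10 c [339.  197.6] ends [337.3 197. ] [340.9 198.3]
   rod 20 c [330.8 195. ] ends [325.9 193.4] [336.1 196.7]
```

```bash
python3 - <<'E'
from h import *
e,re=tri((432.4,209.4),(325.6,193.3));c,rc=tri((429.2,228.6),(339,197.6))
o,r=ray("side",(401.4,215.8));g=np.array([.4378,-.2903,.1305]);u=(e-g)/np.linalg.norm(e-g);n=np.array([-u[1],u[0],0]);x=o+((g-o)@n)/(r@n)*r
print("elbow",e,re,"collar",c,rc,"tail",x,(x-g)@u,(e-g)@u)
a=np.array([np.cos(-.18),np.sin(-.18)]);b=np.array([-a[1],a[0]])
for nm,p in (("elbow",e),("collar",c),("grip",g),("tail",x)): d=p[:2]-[.481,-.3045];print(nm,"rest frame along",d@a,"lateral",d@b,"z",p[2])
print(bot.get_obs()["eef_pos"],bot.get_obs()["tool_rot"])
E
```

```text
elbow [ 0.6336 -0.3252  0.119 ] [np.float64(0.15806487485220932), np.float64(0.1580648748521105)] collar [ 0.5843 -0.3155  0.1209] [np.float64(1.6272515656831308), np.float64(1.6272515656834972)] tail [ 0.3834 -0.2806  0.1289] -0.055044948039752864 0.1992400434459925
elbow rest frame along 0.1538646697871186 lateral 0.006942081842212568 z 0.11903999347830223
collar rest frame along 0.10364028907238831 lateral 0.007711004818598041 z 0.1208569469166006
grip rest frame along -0.04504426747109351 lateral 0.006236502865595718 z 0.1305
tail rest frame along -0.1002734394117379 lateral 0.006040591393972579 z 0.1288807785429783
[ 0.4225 -0.2866  0.1802] [ 0.0083  0.9883 -0.0866  0.1254]
```

Emit:
{"method": "drive_tool", "body": {"deltas": [{"gripper":255,"offset":[-0.009,0.0065,0.0],"angular":[0,0.035,0]},{"gripper":255,"offset":[-0.011,0.0065,0.01],"angular":[0,0.067,0]},{"gripper":255,"offset":[-0.016,0.0065,0.028],"angular":[0,0.067,0]},{"gripper":255,"offset":[-0.018,0.0065,0.034],"angular":[0,0.067,0]},{"gripper":255,"offset":[-0.018,0.0065,0.034],"angular":[0,0.067,0]}]}}

```text
t: 11.35
eef_pos: [0.4131, -0.2938, 0.1476]
tool_rot: [0.013, 0.984, -0.088, 0.155]
contact_force: [-0.1, -0.8, -0.6]
gripper_width: 0.198
grasp_force: 77.8
```

```bash
python3 bar.py | grep -v "rod [67]"
```

```text
eef [ 0.4131 -0.2938  0.1476] grip [ 0.4295 -0.2966  0.0962] toolx [ 0.9366 -0.1683  0.3074] F [-0.1343 -0.7947 -0.6308]
top pred tail,grip,collar,elbow [[415.9, 306.3], [420.2, 288.2], [433.2, 233.6], [438.0, 213.4]]
   wood 98 c [422.3 262.7] ends [420.  286.8] [424.8 235.9]
   collar 28 c [429.5 233.3] ends [428.3 235.7] [430.9 230.5]
   rod 40 c [431.4 221.9] ends [430.2 229.2] [432.5 214.9]
   rod 29 c [428.6 297. ] ends [418.3 301.1] [435.7 294.2]
   rod 14 c [443.1 297.9] ends [440. 296.] [445.7 299.5]
   rod 349 c [452.3 321.6] ends [444.1 335.4] [460.6 307.5]
side pred tail,grip,collar,elbow [[400.6, 228.1], [386.4, 218.8], [345.8, 192.1], [331.5, 182.7]]
   wood 41 c [354.  205.3] ends [346.1 202.6] [361.1 207.8]
   wood 21 c [366.2 209.5] ends [362.7 207.4] [369.8 211.7]
   wood 28 c [376.1 213.7] ends [370.9 210.2] [381.5 217.3]
   wood 38 c [396.4 221.5] ends [389.4 218.9] [403. 224.]
   collar 12 c [342.4 202.2] ends [340.8 201.3] [343.9 203.2]
   rod 17 c [334.5 199.2] ends [329.8 197.4] [339. 201.]
```

```bash
python3 - <<'E'
from h import *
e,re=tri((432.6,214.4),(329.5,197.3));c,rc=tri((429.3,233.1),(342.4,202.2))
o,r=ray("side",(403,224));g=np.array([.4295,-.2966,.0962]);u=(e-g)/np.linalg.norm(e-g);n=np.array([-u[1],u[0],0]);x=o+((g-o)@n)/(r@n)*r
a=np.array([np.cos(-.18),np.sin(-.18)]);b=np.array([-a[1],a[0]])
for nm,p in (("elbow",e),("collar",c),("grip",g),("tail",x)): d=p[:2]-[.481,-.3045];print(nm,"rest frame along",d@a,"lateral",d@b,"z",p[2])
print(bot.get_obs()["eef_pos"],bot.get_obs()["tool_rot"])
E
```

```text
elbow rest frame along 0.14349968980765282 lateral 0.0012320964748591186 z 0.10511045793610982
collar rest frame along 0.09471016964825042 lateral 0.002041868851947103 z 0.10437814131813762
grip rest frame along -0.052082283808652256 lateral -0.0014476578584037656 z 0.0962
tail rest frame along -0.10514455160906815 lateral -0.0021746872437901003 z 0.09708722700261674
[ 0.4134 -0.2942  0.1481] [ 0.0132  0.9838 -0.0876  0.1556]
```

Emit:
{"method": "drive_tool", "body": {"deltas": [{"gripper":255,"offset":[-0.003,0,0.01],"angular":[0,-0.02,0]},{"gripper":255,"offset":[-0.006,0,0.02],"angular":[0,-0.04,0]},{"gripper":255,"offset":[-0.009,0,0.028],"angular":[0,-0.04,0]},{"gripper":255,"offset":[-0.0115,0,0.0357],"angular":[0,-0.04,0]},{"gripper":255,"offset":[-0.0115,0,0.0357],"angular":[0,-0.04,0]}]}}

```text
t: 11.95
eef_pos: [0.413, -0.2948, 0.1107]
tool_rot: [0.012, 0.986, -0.088, 0.141]
contact_force: [-8.6, 4.3, 27.5]
gripper_width: 0.19
grasp_force: 85.6
```

```bash
python3 bar.py | grep -v "rod [67]"
```

```text
eef [ 0.413  -0.2948  0.1107] grip [ 0.4279 -0.2974  0.0589] toolx [ 0.9448 -0.171   0.2795] F [-8.6267  4.27   27.5381]
top pred tail,grip,collar,elbow [[413.5, 306.9], [417.6, 289.1], [430.0, 235.8], [434.5, 216.1]]
   wood 80 c [420.3 265.4] ends [418.2 287. ] [422.8 238.8]
   collar 23 c [427.2 236.2] ends [426.2 238.5] [428.3 233.7]
   rod 33 c [429.2 225.1] ends [428.1 232.2] [430.2 218.9]
   rod 23 c [426.3 294.7] ends [418.7 297.1] [432.6 292.8]
   rod 398 c [449.  319.5] ends [445.9 331.3] [453.8 301. ]
side pred tail,grip,collar,elbow [[400.1, 237.9], [385.9, 229.0], [345.5, 203.5], [331.3, 194.6]]
   wood 10 c [350.5 214.1] ends [347.2 213.2] [354. 215.]
   collar 10 c [342.8 214.1] ends [341. 215.] [344.2 213.4]
```

Emit:
{"method": "drive_tool", "body": {"deltas": [{"gripper":255,"offset":[0,0,-0.001],"angular":[0,-0.01,0]},{"gripper":200,"offset":[0,0,-0.001],"angular":[0,-0.01,0]},{"gripper":120,"offset":[0,0,-0.001],"angular":[0,-0.01,0]},{"gripper":60,"offset":[0,0,-0.001],"angular":[0,-0.01,0]},{"gripper":60,"offset":[0,0,-0.001],"angular":[0,-0.01,0]}], "grip_force": 30}}

```text
t: 12.55
eef_pos: [0.412, -0.2938, 0.1097]
tool_rot: [0.011, 0.987, -0.088, 0.135]
contact_force: [0.3, -0.0, -0.2]
gripper_width: 0.719
grasp_force: 0.0
```

```bash
python3 bar.py | grep -v "rod [67]"
```

```text
eef [ 0.412  -0.2938  0.1097] grip [ 0.4262 -0.2963  0.0577] toolx [ 0.948  -0.1711  0.2684] F [ 0.3117 -0.026  -0.1638]
top pred tail,grip,collar,elbow [[413.0, 307.6], [417.1, 289.8], [429.3, 236.4], [433.8, 216.7]]
   wood 41 c [421.5 252.6] ends [419. 267.] [423.9 239. ]
   wood 40 c [418.7 280.3] ends [417.1 269.1] [419.7 287.8]
   wood 7 c [402.4 284.1] ends [400.2 284.8] [405.1 283.4]
   wood 7 c [409.3 285.1] ends [406.7 283.5] [411.6 286.6]
   collar 24 c [427.3 236.1] ends [426.2 232.9] [428.4 239.2]
   rod 31 c [429.3 225.1] ends [428.  232.2] [430.3 218.9]
   rod 30 c [403.  294.6] ends [398.1 293.7] [408.1 295.6]
   rod 30 c [424.3 295.7] ends [415.1 300.1] [431.6 292.1]
   rod 427 c [448.4 319.3] ends [446.4 331.8] [451.6 298.4]
side pred tail,grip,collar,elbow [[400.6, 238.4], [386.3, 229.6], [345.7, 204.5], [331.5, 195.7]]
   wood 7 c [349. 214.] ends [346.  213.9] [352.  214.1]
   collar 8 c [342.8 214. ] ends [341.  214.9] [344.2 213.3]
```

Emit:
{"method": "drive_tool", "body": {"deltas": [{"gripper":0,"offset":[0,0,-0.02],"angular":[0,0,0]},{"gripper":0,"offset":[0,0,-0.055],"angular":[0,-0.07,0]},{"gripper":0,"offset":[0,0,-0.1],"angular":[0,-0.16,0]},{"gripper":0,"offset":[0,-0.02,-0.145],"angular":[0,-0.25,0]},{"gripper":0,"offset":[0,-0.06,-0.17],"angular":[0,-0.345,0]}]}}

```text
t: 13.15
eef_pos: [0.3769, -0.2292, 0.2772]
tool_rot: [0.001, 0.996, -0.092, 0.001]
contact_force: [2.0, 0.3, -0.8]
gripper_width: 1.004
grasp_force: 0.0
```

```bash
python3 - <<'E'
from h import *
import cv2
o=bot.get_obs();print(o["eef_pos"],o["tool_rot"])
def col(i,x,y,w,h):
    m=cv2.inRange(cv2.cvtColor(i[y:y+h,x:x+w],cv2.COLOR_BGR2HSV),(20,160,110),(33,255,255));M=cv2.moments(m,True);return np.array([x+M['m10']/M['m00'],y+M['m01']/M['m00']]),M['m00']
R=[]
for k in (0,1):
    t=cv2.imread("pics/top0.png") if k==0 else optics.read_camera("top");s=cv2.imread("pics/side0.png") if k==0 else optics.read_camera("side")
    a,na=col(t,415,228,22,20);b,nb=col(s,334,206,20,18);x=tri(a,b);print(a,na,b,nb,x,plane("top",a,.064));R.append(x[0])
    if k: cv2.imwrite("pics/tF.png",t);cv2.imwrite("pics/sF.png",s)
d=R[1]-R[0];print("shift",d,"rest frame",d[0]*.984-d[1]*.179,d[0]*.179+d[1]*.984)
# open ring still there? bright pixels side near (281,228)
E
```

```text
[ 0.3769 -0.2292  0.2772] [ 0.0006  0.9958 -0.092   0.0012]
[424.96 240.04] 25.0 [345.5833 215.75  ] 12.0 (array([ 0.5617, -0.3179,  0.0586]), [np.float64(1.4394548140701524), np.float64(1.4394548140702885)]) [ 0.5597 -0.3171  0.064 ]
[427.1852 236.4074] 27.0 [342.9231 214.2308] 13.0 (array([ 0.5723, -0.3242,  0.0576]), [np.float64(1.8335831328373633), np.float64(1.833583132837492)]) [ 0.5697 -0.3232  0.064 ]
shift [ 0.0105 -0.0063 -0.001 ] rest frame 0.011487626058861142 -0.0042645658725930236
```

The pole is seated at its original height, about 11.5 mm along the notches, which is inside tolerance. Before placing the tub I'll check the open bin's geometry against the picture.

```bash
cat >> h.py <<'E'
PIV=np.array([.7173,.0264,.165]);XC=np.array([.9961,-.088,0]);YC=np.array([.088,.9961,0]);Z=np.array([0,0,1.])
def cab(x,y,z): return PIV+x*XC+y*YC+z*Z
E
python3 - <<'E'
from h import *
import cv2
for n,p in dict(piv=(0,0,0),F=(.050,0,.077),B=(-.026,0,.126),L=(-.102,0,.110)).items(): print(n,proj("top",cab(*p)),proj("side",cab(*p)))
t=cv2.imread("pics/tF.png");g=cv2.cvtColor(t,cv2.COLOR_BGR2GRAY)
for x in (275,285,305): print(x,g[120:212,x].tolist())
m=t[262:290,308:340].min(2)>140;ys,xs=np.where(m);print("tub lid",xs.mean()+308,ys.mean()+262,m.sum())
E
```

```text
piv [297.8967 170.9695] [245.5421 238.7299]
F [299.492  142.8332] [226.2766 208.6341]
B [295.4175 168.3203] [250.5039 199.7004]
L [291.9241 202.0715] [278.2084 213.4719]
275 [39, 41, 40, 43, 41, 40, 39, 40, 42, 40, 35, 29, 38, 40, 40, 39, 38, 41, 38, 34, 77, 129, 138, 137, 135, 137, 135, 136, 137, 136, 137, 136, 136, 138, 135, 137, 135, 138, 127, 114, 110, 111, 111, 109, 110, 109, 112, 107, 126, 141, 142, 141, 142, 140, 142, 140, 140, 141, 141, 142, 139, 143, 140, 139, 141, 141, 140, 142, 141, 141, 141, 140, 141, 140, 140, 143, 141, 140, 140, 138, 135, 138, 137, 137, 138, 136, 137, 138, 138, 138, 138, 136]
285 [40, 41, 42, 41, 40, 40, 41, 38, 40, 40, 42, 42, 31, 36, 41, 40, 37, 42, 39, 39, 37, 59, 128, 141, 137, 136, 136, 137, 136, 135, 135, 137, 136, 136, 137, 136, 136, 136, 137, 131, 115, 109, 110, 109, 112, 111, 110, 110, 108, 128, 139, 141, 142, 141, 142, 139, 141, 139, 141, 140, 141, 140, 141, 141, 141, 140, 142, 140, 141, 141, 140, 141, 140, 142, 140, 140, 141, 143, 142, 142, 136, 132, 187, 204, 186, 175, 160, 185, 188, 196, 220, 215]
305 [39, 38, 39, 43, 39, 39, 39, 40, 43, 41, 39, 39, 41, 41, 24, 34, 39, 39, 42, 40, 42, 39, 35, 51, 131, 141, 137, 136, 137, 138, 137, 136, 136, 138, 136, 136, 136, 138, 135, 137, 137, 133, 116, 109, 111, 111, 111, 110, 112, 111, 110, 122, 139, 141, 140, 141, 140, 142, 142, 140, 142, 142, 140, 139, 142, 140, 141, 142, 141, 141, 139, 141, 141, 140, 141, 141, 142, 141, 140, 140, 141, 140, 139, 133, 133, 130, 132, 132, 132, 132, 130, 131]
tub lid 323.2888198757764 274.54347826086956 322
```

```bash
python3 - <<'E'
from h import *
for n,p in dict(piv=(0,0.097,0),F=(.050,.097,.077),B=(-.026,.097,.126),L=(-.102,.097,.110)).items(): print(n,proj("top",cab(*p)),proj("side",cab(*p)))
def loc(p): d=p-PIV; return np.array([d@XC,d@YC,d@Z])
for b in [((255,156.3),(221,212)),((255,167),(221,212)),((337,161),(266,175))]:
    x,r=tri(*b);print(loc(x),r)
for r in (159.5,169): # where rows cut plane y=0: as function of z
    for z in (.165,.2,.24,.29): print(r,loc(plane("top",(285,r),z)))
E
```

```text
piv [259.8865 166.8962] [223.3585 260.0936]
F [259.3799 138.543 ] [202.4672 228.7894]
B [253.3523 163.8132] [226.9972 220.2913]
L [250.0632 197.5757] [256.0371 235.1998]
[-0.011   0.0939  0.1417] [np.float64(1.3217317937865294), np.float64(1.321731793786551)]
[-0.0264  0.096   0.1449] [np.float64(12.438270663582276), np.float64(12.43827066358226)]
[-0.0071 -0.0945  0.1416] [np.float64(4.537577730053009), np.float64(4.537577730053076)]
159.5 [0.0261 0.0359 0.    ]
159.5 [0.0167 0.0332 0.035 ]
159.5 [0.0058 0.0301 0.075 ]
159.5 [-0.0077  0.0262  0.125 ]
169 [0.0015 0.0331 0.    ]
169 [-0.0073  0.0304  0.035 ]
169 [-0.0174  0.0274  0.075 ]
169 [-0.0299  0.0236  0.125 ]
```

The back wall leans parallel to the front, so open the bin is an 80 mm wide parallel pocket tilted 0.75 rad. I'll grip the tub upright, tilt the tool 0.75 rad and slide it in. Going to the tub now.

Emit:
{"method": "drive_tool", "body": {"deltas": [{"gripper":0,"offset":[0.01,-0.042,0],"angular":[0,0,-0.03]},{"gripper":0,"offset":[0.021,-0.086,0],"angular":[0,0,-0.06]},{"gripper":0,"offset":[0.032,-0.13,0.005],"angular":[0,0,-0.09]},{"gripper":0,"offset":[0.042,-0.17,0.03],"angular":[0,0,-0.122]},{"gripper":0,"offset":[0.0486,-0.198,0.06],"angular":[0,0,-0.122]}]}}

```text
t: 13.75
eef_pos: [0.4622, -0.038, 0.2141]
tool_rot: [-0.002, 0.999, -0.039, 0.002]
contact_force: [0.0, 0.2, -0.2]
gripper_width: 1.003
grasp_force: 0.0
```

Emit:
{"method": "drive_tool", "body": {"deltas": [{"gripper":0,"offset":[0,0,0.005],"angular":[0,0,0]},{"gripper":0,"offset":[0,0,0.01],"angular":[0,0,0]}]}}

```text
t: 13.95
eef_pos: [0.46, -0.0408, 0.2031]
tool_rot: [-0.001, 0.999, -0.04, -0.0]
contact_force: [-0.0, -1.4, 1.0]
gripper_width: 0.998
grasp_force: 0.0
```

Emit:
{"method": "drive_tool", "body": {"deltas": [{"gripper":0,"offset":[0.001,0.0025,0.03],"angular":[0,0,0]},{"gripper":0,"offset":[0.001,0.0025,0.06],"angular":[0,0,0]},{"gripper":0,"offset":[0.001,0.0025,0.09],"angular":[0,0,0]},{"gripper":0,"offset":[0.001,0.0025,0.09],"angular":[0,0,0]},{"gripper":60,"offset":[0.001,0.0025,0.09],"angular":[0,0,0]}]}}

```text
t: 14.45
eef_pos: [0.4615, -0.0445, 0.1149]
tool_rot: [-0.001, 0.999, -0.042, 0.001]
contact_force: [0.4, -0.1, -0.2]
gripper_width: 0.853
grasp_force: 0.0
```

Emit:
{"method": "drive_tool", "body": {"deltas": [{"gripper":255,"offset":[0,0,0],"angular":[0,0,0]},{"gripper":255,"offset":[0,0,0],"angular":[0,0,0]},{"gripper":255,"offset":[0,0,0],"angular":[0,0,0]},{"gripper":255,"offset":[0,0,0],"angular":[0,0,0]}]}}

```text
t: 14.85
eef_pos: [0.4629, -0.0436, 0.1161]
tool_rot: [-0.001, 0.999, -0.041, 0.003]
contact_force: [-1.0, -2.4, 7.7]
gripper_width: 0.646
grasp_force: 31.3
```

Emit:
{"method": "drive_tool", "body": {"deltas": [{"gripper":255,"offset":[0,0,-0.03],"angular":[0,0,0]},{"gripper":255,"offset":[0,0,-0.07],"angular":[0,0,0]},{"gripper":255,"offset":[0,0,-0.115],"angular":[0,0,0]},{"gripper":255,"offset":[0,0,-0.16],"angular":[0,0,0]},{"gripper":255,"offset":[0,0,-0.205],"angular":[0,0,0]}]}}

```text
t: 15.35
eef_pos: [0.4606, -0.0436, 0.322]
tool_rot: [-0.001, 0.999, -0.041, 0.001]
contact_force: [1.1, 0.8, -2.4]
gripper_width: 0.645
grasp_force: 33.1
```

```bash
python3 - <<'E'
from h import *
import cv2
o=bot.get_obs();print(o["eef_pos"],o["tool_rot"],o["gripper_width"])
s=optics.read_camera("side");h=cv2.cvtColor(s,cv2.COLOR_BGR2HSV);b=cv2.imread("pics/side0.png")
g=o["eef_pos"]-[0,0,.074];print("pred tub mid px",proj("side",g))
m=cv2.inRange(h,(15,150,60),(30,255,255))&((cv2.absdiff(s,b).max(2)>30)*255).astype(np.uint8);k,l,st,c=cv2.connectedComponentsWithStats(m)
print([(st[j].tolist(),c[j].round(1)) for j in range(1,k) if st[j,4]>20])
q0=proj("side",[.461,-.0435,.039]);print("orig pred mid",q0)
m=cv2.inRange(cv2.cvtColor(b,cv2.COLOR_BGR2HSV),(15,150,60),(30,255,255))[265:310,325:370];ys,xs=np.where(m);print("orig body",xs.mean()+325,ys.mean()+265,xs.min()+325,xs.max()+325,ys.min()+265,ys.max()+265)
E
```

```text
[ 0.4606 -0.0436  0.322 ] [-0.0009  0.9992 -0.0411  0.0014] 0.6447714223473778
pred tub mid px [350.7076 219.4833]
[([341, 222, 21, 19, 244], array([351.3, 232.2]))]
orig pred mid [347.1409 283.8528]
orig body 346.03018867924527 291.23396226415093 338 356 281 300
```

Emit:
{"method": "drive_tool", "body": {"deltas": [{"gripper":255,"offset":[0.006,-0.018,-0.02],"angular":[0,0.18,0]},{"gripper":255,"offset":[0.012,-0.036,-0.04],"angular":[0,0.37,0]},{"gripper":255,"offset":[0.018,-0.054,-0.06],"angular":[0,0.56,0]},{"gripper":255,"offset":[0.024,-0.072,-0.08],"angular":[0,0.75,0]},{"gripper":255,"offset":[0.03,-0.09,-0.1],"angular":[0,0.94,0]}], "grip_force": 40}}

```text
t: 15.9
eef_pos: [0.4969, 0.0415, 0.4184]
tool_rot: [0.014, 0.934, -0.039, 0.355]
contact_force: [1.5, -1.5, -1.5]
gripper_width: 0.646
grasp_force: 43.0
```

```bash
cat > nav.py <<'E'
from h import *
import sys
from scipy.spatial.transform import Rotation as R
# nav.py along perp : deltas (tool frame) to bring the grasp point there in the open pocket, pitch .75
o=bot.get_obs();q=o["tool_rot"];T=R.from_quat([q[1],q[2],q[3],q[0]]).as_matrix()
a,p=float(sys.argv[1]),float(sys.argv[2]);th=.75;u=-np.sin(th)*XC+np.cos(th)*Z;n=np.cos(th)*XC+np.sin(th)*Z
tg=np.stack([np.cos(th)*XC+np.sin(th)*Z,-YC,-u],1);pos=PIV+a*u+p*n+.054*u
g=o["eef_pos"]+.054*T[:,2]-PIV;print("now along,perp,y",g@u,g@n,g@YC,"F",o["contact_force"],"w",o["gripper_width"])
print("offset",T.T@(pos-o["eef_pos"]),"angular",R.from_matrix(T.T@tg).as_rotvec()/(np.pi/4),"target",pos)
E
python3 nav.py .200 .042
```

```text
now along,perp,y 0.2820039459269603 0.009826077298650884 -0.004121428614467369 F [ 1.5281 -1.4837 -1.4994] w 0.6455545745474965
offset [ 0.0329 -0.0039  0.0812] angular [-0.006   0.0308  0.0037] target [0.5755 0.0389 0.3795]
```

Emit:
{"method": "drive_tool", "body": {"deltas": [{"gripper":255,"offset":[0.017,-0.002,0],"angular":[-0.006,0.03,0]},{"gripper":255,"offset":[0.033,-0.004,0.01],"angular":[-0.006,0.03,0]},{"gripper":255,"offset":[0.033,-0.004,0.04],"angular":[-0.006,0.03,0]},{"gripper":255,"offset":[0.033,-0.004,0.07],"angular":[-0.006,0.03,0]},{"gripper":255,"offset":[0.033,-0.004,0.081],"angular":[-0.006,0.03,0]}]}}

```text
t: 16.4
eef_pos: [0.5765, 0.036, 0.3747]
tool_rot: [0.019, 0.932, -0.041, 0.36]
contact_force: [-0.4, 0.4, -1.7]
gripper_width: 0.647
grasp_force: 43.0
```

```bash
python3 nav.py .093 .042
```

```text
now along,perp,y 0.19561389289676392 0.039050661672157025 -0.003192731439012294 F [-0.3894  0.4462 -1.6915] w 0.6472933585337777
offset [ 0.0036 -0.0035  0.1026] angular [0.0076 0.0155 0.0033] target [0.6481 0.0325 0.3012]
```

Emit:
{"method": "drive_tool", "body": {"deltas": [{"gripper":255,"offset":[0.002,-0.002,0.015],"angular":[0.007,0.015,0]},{"gripper":255,"offset":[0.0036,-0.003,0.03],"angular":[0.007,0.015,0]},{"gripper":255,"offset":[0.0036,-0.003,0.045],"angular":[0.007,0.015,0]},{"gripper":255,"offset":[0.0036,-0.003,0.06],"angular":[0.007,0.015,0]}]}}

```text
t: 16.8
eef_pos: [0.6199, 0.0353, 0.3349]
tool_rot: [0.017, 0.929, -0.04, 0.367]
contact_force: [0.9, -0.6, -1.5]
gripper_width: 0.64
grasp_force: 43.0
```

Emit:
{"method": "drive_tool", "body": {"deltas": [{"gripper":255,"offset":[0,0,0.012],"angular":[0,0,0]},{"gripper":255,"offset":[0,0,0.024],"angular":[0,0,0]},{"gripper":255,"offset":[0,0,0.034],"angular":[0,0,0]},{"gripper":255,"offset":[0,0,0.042],"angular":[0,0,0]},{"gripper":255,"offset":[0,0,0.042],"angular":[0,0,0]}]}}

```text
t: 17.3
eef_pos: [0.6483, 0.0331, 0.304]
tool_rot: [0.017, 0.929, -0.039, 0.367]
contact_force: [-0.6, 0.2, -1.4]
gripper_width: 0.643
grasp_force: 43.0
```

```bash
python3 nav.py .093 .042
```

```text
now along,perp,y 0.09495311423280177 0.044109400217421296 0.0005935776330703771 F [-0.5658  0.1516 -1.3761] w 0.6427636440348891
offset [-0.002   0.0006  0.0019] angular [ 0.0002 -0.0032  0.0042] target [0.6481 0.0325 0.3012]
```

Emit:
{"method": "drive_tool", "body": {"deltas": [{"gripper":40,"offset":[0,0,0],"angular":[0,0,0]},{"gripper":0,"offset":[0,0,0],"angular":[0,0,0]},{"gripper":0,"offset":[0,0,0],"angular":[0,0,0]},{"gripper":0,"offset":[0,0,0],"angular":[0,0,0]}]}}

```text
t: 17.7
eef_pos: [0.6479, 0.034, 0.3055]
tool_rot: [0.015, 0.929, -0.039, 0.368]
contact_force: [-0.5, -0.8, 0.6]
gripper_width: 1.001
grasp_force: 0.0
```

Emit:
{"method": "drive_tool", "body": {"deltas": [{"gripper":0,"offset":[0,0,-0.015],"angular":[0,0,0]},{"gripper":0,"offset":[0,0,-0.045],"angular":[0,0,0]},{"gripper":0,"offset":[0,0,-0.085],"angular":[0,0,0]},{"gripper":0,"offset":[0,0,-0.13],"angular":[0,0,0]},{"gripper":0,"offset":[0,0,-0.17],"angular":[0,0,0]}]}}

```text
t: 18.2
eef_pos: [0.5304, 0.0439, 0.4304]
tool_rot: [0.015, 0.929, -0.039, 0.368]
contact_force: [1.0, 0.5, 1.0]
gripper_width: 0.999
grasp_force: 0.0
```

```bash
python3 nav.py .2 .042; python3 - <<'E'
from h import *
import cv2
for n,(x,y,w,h) in dict(top=(255,140,90,70),side=(200,180,90,70)).items():
    i=optics.read_camera(n);cv2.imwrite(f"pics/{n}P.png",i);hs=cv2.cvtColor(i,cv2.COLOR_BGR2HSV)[y:y+h,x:x+w]
    m=cv2.inRange(hs,(12,120,50),(32,255,255));ys,xs=np.where(m);print(n,"amber",len(xs),(xs.mean()+x,ys.mean()+y) if len(xs) else "")
    m=(i[y:y+h,x:x+w].min(2)>160).astype(np.uint8);k,l,s,c=cv2.connectedComponentsWithStats(m);print("white",[(s[j,4],(c[j]+[x,y]).round(1)) for j in range(1,k) if s[j,4]>15])
    c=[proj(n,cab(*p)) for p in ((-.026,0,.0585),(-.0526,0,.087))];print("exp tub mid, lid centre",c)
E
```

```text
now along,perp,y 0.2681199785859567 0.04375005777846398 0.0011818567685055873 F [1.011  0.5294 0.9733] w 0.9988527991101583
offset [-0.0018  0.0012  0.0681] angular [-0.0038 -0.0052  0.0035] target [0.5755 0.0389 0.3795]
top amber 121 (np.float64(298.3388429752066), np.float64(164.12396694214877))
white [(np.int32(263), array([295.1, 178.3])), (np.int32(16), array([284.9, 205.2])), (np.int32(16), array([299.8, 205.7]))]
exp tub mid, lid centre [array([296.1679, 175.3891]), array([294.6046, 183.4409])]
side amber 267 (np.float64(243.4307116104869), np.float64(225.58052434456928))
white []
exp tub mid, lid centre [array([252.5143, 222.7451]), array([260.975 , 216.0449])]
```

The tub is in the pocket: lid at top (295,178), amber body at side (243,226), and the bin is still open. Next I'll close the fingers and bring them under the front, left of the ring, lying parallel to it.

```bash
cat > push.py <<'E'
from h import *
import sys
from scipy.spatial.transform import Rotation as R
# push.py "along,perp,y,lean" ... : deltas from the present pose; TCP given in the frame of the front
o=bot.get_obs();q=o["tool_rot"];T=R.from_quat([q[1],q[2],q[3],q[0]]).as_matrix()
print("q",o["q"],"F",o["contact_force"])
for s in sys.argv[1:]:
    a,p,y,th=map(float,s.split(","));u=-np.sin(th)*XC+np.cos(th)*Z;n=np.cos(th)*XC+np.sin(th)*Z
    tg=np.stack([n,-YC,-u],1);pos=PIV+a*u+p*n+y*YC;d=o["eef_pos"]-PIV
    print(s,"now",(d@u).round(4),(d@n).round(4),(d@YC).round(4),"off",(T.T@(pos-o["eef_pos"])).round(4),"ang",(R.from_matrix(T.T@tg).as_rotvec()/(np.pi/4)).round(3),"pos",pos.round(3))
E
python3 push.py .322,-.03,.06,.75 .166,-.03,.06,.75
```

```text
q [-0.2695 -0.1256 -0.0604  2.1489  0.6221  0.4804 -2.451 ] F [ 1.2226 -1.1202  0.7524]
.322,-.03,.06,.75 now 0.3248 0.0464 0.0017 off [-0.0763 -0.0584  0.0023] ang [-0.007 -0.015  0.002] pos [0.482 0.107 0.38 ]
.166,-.03,.06,.75 now 0.3248 0.0464 0.0017 off [-0.0781 -0.0576  0.1582] ang [-0.007 -0.015  0.002] pos [0.588 0.098 0.266]
```

Emit:
{"method": "drive_tool", "body": {"deltas": [{"gripper":255,"offset":[-0.015,-0.012,0.016],"angular":[-0.003,-0.006,0]},{"gripper":255,"offset":[-0.031,-0.023,0.032],"angular":[-0.007,-0.015,0]},{"gripper":255,"offset":[-0.046,-0.035,0.048],"angular":[-0.007,-0.015,0]},{"gripper":255,"offset":[-0.062,-0.047,0.064],"angular":[-0.007,-0.015,0]},{"gripper":255,"offset":[-0.078,-0.058,0.08],"angular":[-0.007,-0.015,0]}], "grip_force": 30}}

```text
t: 18.8
eef_pos: [0.5377, 0.0895, 0.3339]
tool_rot: [0.018, 0.934, -0.036, 0.355]
contact_force: [-0.1, -1.2, -0.1]
gripper_width: 0.144
grasp_force: 0.0
```

```bash
python3 push.py .166,-.03,.06,.75
```

```text
q [-0.5663  0.0259  0.1303  2.2463  1.024   0.3983 -2.9568] F [-0.1025 -1.1642 -0.0953]
.166,-.03,.06,.75 now 0.2494 -0.0198 0.0471 off [-0.008  -0.0132  0.0836] ang [0.002 0.03  0.015] pos [0.588 0.098 0.266]
```

Joint 7 is at its limit, so I'll turn the tool back -90° about its own axis. The closed fingers push just as well that way.

Emit:
{"method": "drive_tool", "body": {"deltas": [{"gripper":255,"offset":[0,0,0],"angular":[0,0,-0.19]},{"gripper":255,"offset":[0,0,0],"angular":[0,0,-0.38]},{"gripper":255,"offset":[0,0,0],"angular":[0,0,-0.57]},{"gripper":255,"offset":[0,0,0],"angular":[0,0,-0.76]},{"gripper":255,"offset":[0,0,0],"angular":[0,0,-0.95]}]}}

```text
t: 19.3
eef_pos: [0.5385, 0.0893, 0.3363]
tool_rot: [0.147, 0.883, 0.306, 0.325]
contact_force: [-0.1, 0.5, 0.7]
gripper_width: 0.002
grasp_force: 0.0
```

Emit:
{"method": "drive_tool", "body": {"deltas": [{"gripper":255,"offset":[0,0,0],"angular":[0,0,-0.19]},{"gripper":255,"offset":[0,0,0],"angular":[0,0,-0.38]},{"gripper":255,"offset":[0,0,0],"angular":[0,0,-0.57]},{"gripper":255,"offset":[0,0,0],"angular":[0,0,-0.76]},{"gripper":255,"offset":[0,0,0],"angular":[0,0,-0.95]}]}}

```text
t: 19.8
eef_pos: [0.5385, 0.0892, 0.3363]
tool_rot: [0.255, 0.71, 0.607, 0.249]
contact_force: [0.6, -0.6, 0.4]
gripper_width: 0.001
grasp_force: 0.0
```

```bash
sed -i 's/tg=np.stack(\[n,-YC,-u\],1)/tg=np.stack([YC,n,-u],1)/' push.py; python3 push.py .235,-.035,.06,.75 .166,-.035,.06,.75
```

```text
q [-0.5439  0.0243  0.1087  2.2428  1.0218  0.3995 -1.461 ] F [ 0.5838 -0.5763  0.4075]
.235,-.035,.06,.75 now 0.2505 -0.0176 0.0468 off [ 0.012  -0.0179  0.0159] ang [-0.026  0.002 -0.087] pos [0.538 0.103 0.313]
.166,-.035,.06,.75 now 0.2505 -0.0176 0.0468 off [ 0.0122 -0.0165  0.0849] ang [-0.026  0.002 -0.087] pos [0.584 0.098 0.263]
```

Emit:
{"method": "drive_tool", "body": {"deltas": [{"gripper":255,"offset":[0.006,-0.009,0.005],"angular":[-0.013,0,-0.04]},{"gripper":255,"offset":[0.012,-0.018,0.015],"angular":[-0.026,0,-0.087]},{"gripper":255,"offset":[0.012,-0.018,0.035],"angular":[-0.026,0,-0.087]},{"gripper":255,"offset":[0.012,-0.017,0.06],"angular":[-0.026,0,-0.087]},{"gripper":255,"offset":[0.012,-0.0165,0.085],"angular":[-0.026,0,-0.087]}]}}

```text
t: 20.3
eef_pos: [0.5849, 0.0987, 0.262]
tool_rot: [0.269, 0.688, 0.626, 0.248]
contact_force: [-2.5, 0.1, 1.4]
gripper_width: -0.0
grasp_force: 0.0
```

```bash
python3 push.py .166,-.018,.06,.75 .166,-.014,.06,.70 .166,-.014,.06,.65 .166,-.014,.06,.6 .166,-.014,.06,.55 .166,-.014,.06,.5 .166,-.014,.06,.45 .166,-.014,.06,.4  .166,-.014,.06,.35  .166,-.014,.06,.3  .166,-.014,.06,.25
```

```text
q [-0.5409  0.2308  0.1426  2.2339  1.5752  0.3017 -1.9752] F [-2.4695  0.0692  1.413 ]
.166,-.018,.06,.75 now 0.1652 -0.035 0.0603 off [-0.0002  0.017  -0.0008] ang [-0.001  0.001 -0.007] pos [0.597 0.097 0.274]
.166,-.014,.06,.70 now 0.1632 -0.0432 0.0603 off [-0.0002  0.0293 -0.0013] ang [ 0.063  0.    -0.007] pos [0.605 0.097 0.283]
.166,-.014,.06,.65 now 0.1609 -0.0513 0.0603 off [-0.0001  0.0377 -0.0014] ang [ 0.127  0.    -0.007] pos [0.611 0.096 0.289]
.166,-.014,.06,.6 now 0.1581 -0.0593 0.0603 off [-0.0001  0.046  -0.0011] ang [ 0.19   0.    -0.007] pos [0.618 0.095 0.294]
.166,-.014,.06,.55 now 0.1549 -0.0671 0.0603 off [-0.      0.0543 -0.0003] ang [ 0.254 -0.    -0.007] pos [0.624 0.095 0.299]
.166,-.014,.06,.5 now 0.1514 -0.0748 0.0603 off [0.     0.0625 0.0009] ang [ 0.318 -0.    -0.007] pos [0.631 0.094 0.304]
.166,-.014,.06,.45 now 0.1475 -0.0823 0.0603 off [0.0001 0.0707 0.0024] ang [ 0.381 -0.001 -0.007] pos [0.638 0.094 0.308]
.166,-.014,.06,.4 now 0.1432 -0.0895 0.0603 off [0.0001 0.0788 0.0044] ang [ 0.445 -0.001 -0.007] pos [0.645 0.093 0.312]
.166,-.014,.06,.35 now 0.1385 -0.0966 0.0603 off [0.0002 0.0868 0.0068] ang [ 0.509 -0.001 -0.007] pos [0.653 0.092 0.316]
.166,-.014,.06,.3 now 0.1335 -0.1034 0.0603 off [0.0002 0.0946 0.0096] ang [ 0.572 -0.001 -0.007] pos [0.66  0.092 0.319]
.166,-.014,.06,.25 now 0.1282 -0.1099 0.0603 off [0.0003 0.1023 0.0127] ang [ 0.636 -0.001 -0.007] pos [0.668 0.091 0.322]
```

Emit:
{"method": "drive_tool", "body": {"deltas": [{"gripper":255,"offset":[0,0.017,-0.001],"angular":[0,0,0]},{"gripper":255,"offset":[0,0.029,-0.001],"angular":[0.063,0,0]},{"gripper":255,"offset":[0,0.038,-0.001],"angular":[0.127,0,0]},{"gripper":255,"offset":[0,0.046,-0.001],"angular":[0.19,0,0]},{"gripper":255,"offset":[0,0.054,0],"angular":[0.254,0,0]}]}}

```text
t: 20.8
eef_pos: [0.6214, 0.0934, 0.2966]
tool_rot: [0.21, 0.711, 0.645, 0.188]
contact_force: [-0.2, -0.7, -0.5]
gripper_width: 0.001
grasp_force: 0.0
```

```bash
cat > bright.py <<'E'
from h import *
import cv2
# where is the ring? predicted ring pixels per tilt, and light pixels near
s=optics.read_camera("side");b=s.min(2).astype(int)
def ringpts(th):
    c=np.array([.002*np.cos(th)-.128*np.sin(th),.002*np.sin(th)+.128*np.cos(th)]);l=th-.25;n=np.array([np.cos(l),np.sin(l)])
    return [proj("side",cab(c[0]+.02*np.cos(k)*n[0],.02*np.sin(k),c[1]+.02*np.cos(k)*n[1])) for k in np.linspace(0,2*np.pi,40)]
sc=[(np.mean([b[int(round(v)),int(round(u))] for u,v in ringpts(t)]),t) for t in np.arange(0,1.06,.05)]
print("ring score",[(round(t,2),round(v)) for v,t in sc])
cv2.imwrite("pics/sB.png",s)
E
python3 bright.py; python3 push.py .166,-.014,.06,.55 .166,-.014,.06,.5 .166,-.014,.06,.45 .166,-.014,.06,.4 .166,-.014,.06,.35 .166,-.014,.06,.3 .166,-.014,.06,.25
```

```text
ring score [(np.float64(0.0), 58), (np.float64(0.05), 63), (np.float64(0.1), 66), (np.float64(0.15), 76), (np.float64(0.2), 70), (np.float64(0.25), 52), (np.float64(0.3), 34), (np.float64(0.35), 33), (np.float64(0.4), 33), (np.float64(0.45), 29), (np.float64(0.5), 27), (np.float64(0.55), 25), (np.float64(0.6), 27), (np.float64(0.65), 26), (np.float64(0.7), 26), (np.float64(0.75), 24), (np.float64(0.8), 28), (np.float64(0.85), 31), (np.float64(0.9), 35), (np.float64(0.95), 34), (np.float64(1.0), 34), (np.float64(1.05), 38)]
q [-0.3274  0.2421 -0.0156  2.0162  0.6044  0.4245 -0.9366] F [ 3.681  -0.0514  2.9948]
.166,-.014,.06,.55 now 0.1661 -0.014 0.0584 off [ 0.0016 -0.0001  0.0001] ang [ 0.028  0.007 -0.01 ] pos [0.624 0.095 0.299]
.166,-.014,.06,.5 now 0.1652 -0.0222 0.0584 off [ 0.0016  0.0083 -0.0003] ang [ 0.091  0.007 -0.01 ] pos [0.631 0.094 0.304]
.166,-.014,.06,.45 now 0.1638 -0.0305 0.0584 off [ 0.0017  0.0166 -0.0001] ang [ 0.155  0.006 -0.01 ] pos [0.638 0.094 0.308]
.166,-.014,.06,.4 now 0.1621 -0.0386 0.0584 off [0.0018 0.0249 0.0004] ang [ 0.218  0.006 -0.01 ] pos [0.645 0.093 0.312]
.166,-.014,.06,.35 now 0.16 -0.0467 0.0584 off [0.0018 0.0332 0.0013] ang [ 0.282  0.006 -0.01 ] pos [0.653 0.092 0.316]
.166,-.014,.06,.3 now 0.1575 -0.0546 0.0584 off [0.0019 0.0414 0.0027] ang [ 0.346  0.006 -0.011] pos [0.66  0.092 0.319]
.166,-.014,.06,.25 now 0.1545 -0.0624 0.0584 off [0.002  0.0495 0.0044] ang [ 0.409  0.005 -0.011] pos [0.668 0.091 0.322]
```

Emit:
{"method": "drive_tool", "body": {"deltas": [{"gripper":255,"offset":[0.001,0.008,0],"angular":[0.07,0,0]},{"gripper":255,"offset":[0.001,0.0165,0],"angular":[0.134,0,0]},{"gripper":255,"offset":[0.001,0.025,0],"angular":[0.2,0,0]},{"gripper":255,"offset":[0.001,0.033,0.001],"angular":[0.265,0,0]},{"gripper":255,"offset":[0.001,0.041,0.002],"angular":[0.33,0,0]}]}}

```text
t: 21.35
eef_pos: [0.6577, 0.0897, 0.3176]
tool_rot: [0.118, 0.733, 0.662, 0.103]
contact_force: [0.5, 0.5, -0.4]
gripper_width: 0.001
grasp_force: 0.0
```

```bash
python3 bright.py;  python3 push.py .166,-.014,.06,.3 .166,-.014,.06,.25
```

```text
ring score [(np.float64(0.0), 26), (np.float64(0.05), 24), (np.float64(0.1), 23), (np.float64(0.15), 23), (np.float64(0.2), 24), (np.float64(0.25), 23), (np.float64(0.3), 21), (np.float64(0.35), 24), (np.float64(0.4), 25), (np.float64(0.45), 36), (np.float64(0.5), 38), (np.float64(0.55), 39), (np.float64(0.6), 35), (np.float64(0.65), 29), (np.float64(0.7), 52), (np.float64(0.75), 54), (np.float64(0.8), 50), (np.float64(0.85), 52), (np.float64(0.9), 55), (np.float64(0.95), 73), (np.float64(1.0), 76), (np.float64(1.05), 62)]
q [-0.1515  0.3414 -0.1545  1.7559  0.2521  0.7709 -0.5485] F [ 2.6327 -0.1638  1.6852]
.166,-.014,.06,.3 now 0.1654 -0.0147 0.0575 off [ 0.0025  0.0007 -0.0006] ang [ 0.02   0.011 -0.016] pos [0.66  0.092 0.319]
.166,-.014,.06,.25 now 0.1644 -0.0229 0.0575 off [ 0.0026  0.009  -0.001 ] ang [ 0.084  0.011 -0.016] pos [0.668 0.091 0.322]
```

```bash
python3 - <<'E'
from h import *
import cv2
t=optics.read_camera("top");cv2.imwrite("pics/tB.png",t)
for n,i in (("shut",cv2.imread("pics/top0.png")),("open",cv2.imread("pics/topP.png")),("now",t)): print(n,cv2.cvtColor(i,cv2.COLOR_BGR2GRAY)[130:212:2,325].tolist(), i[205,325],i[205,315])
for th in (0,.3,.5,.6,.7,1): l=th-.25;print(th,proj("top",cab(-.15*np.sin(l),-.08,.15*np.cos(l))))
E
```

```text
shut [40, 39, 42, 26, 82, 166, 137, 78, 81, 79, 78, 80, 79, 80, 78, 80, 81, 80, 77, 78, 80, 79, 66, 0, 204, 94, 118, 177, 165, 131, 149, 119, 127, 126, 129, 128, 127, 130, 131, 129, 129] [121 158  77] [120 158  79]
open [40, 40, 40, 26, 40, 39, 40, 40, 132, 140, 139, 139, 139, 138, 138, 138, 139, 119, 112, 110, 113, 111, 138, 144, 142, 144, 142, 143, 141, 144, 142, 143, 143, 142, 144, 142, 143, 142, 135, 129, 132] [147 137 136] [130 155 101]
now [42, 38, 41, 25, 80, 167, 165, 97, 78, 81, 80, 79, 78, 78, 80, 77, 80, 80, 78, 79, 78, 78, 66, 0, 204, 93, 118, 175, 167, 133, 150, 120, 129, 128, 128, 130, 130, 131, 131, 127, 132] [121 159  78] [122 159  79]
0 [333.3167 142.9715]
0.3 [331.3844 161.4572]
0.5 [329.9552 174.7118]
0.6 [329.2271 181.3489]
0.7 [328.5034 187.8713]
1 [326.4536 205.9055]
```

The bin has already fallen shut, or nearly. I'll back off and check.

Emit:
{"method": "drive_tool", "body": {"deltas": [{"gripper":255,"offset":[0,-0.03,0],"angular":[0,0,0]},{"gripper":255,"offset":[0,-0.07,0],"angular":[0,0,0]},{"gripper":255,"offset":[0,-0.11,-0.02],"angular":[0,0,0]},{"gripper":255,"offset":[0,-0.14,-0.05],"angular":[0,0,0]},{"gripper":255,"offset":[0,-0.16,-0.09],"angular":[0,0,0]}]}}

```text
t: 21.95
eef_pos: [0.4746, 0.1077, 0.3513]
tool_rot: [0.118, 0.732, 0.663, 0.102]
contact_force: [0.9, 0.2, 0.0]
gripper_width: -0.004
grasp_force: 0.0
```

Emit:
{"method": "drive_tool", "body": {"deltas": [{"gripper":255,"offset":[0,-0.01,-0.04],"angular":[0,0,0]},{"gripper":255,"offset":[0,-0.02,-0.06],"angular":[0,0,0]},{"gripper":255,"offset":[0,-0.02,-0.06],"angular":[0,0,0]},{"gripper":255,"offset":[0,-0.02,-0.06],"angular":[0,0,0]}]}}

```text
t: 22.35
eef_pos: [0.4404, 0.112, 0.4041]
tool_rot: [0.119, 0.732, 0.663, 0.105]
contact_force: [-0.2, -0.3, -0.8]
gripper_width: -0.002
grasp_force: 0.0
```

```bash
python3 - <<'E'
from h import *
import cv2
t=optics.read_camera("top");s=optics.read_camera("side");cv2.imwrite("pics/tE.png",t);cv2.imwrite("pics/sE.png",s)
a=cv2.imread("pics/top0.png");b=cv2.imread("pics/side0.png");print(bot.get_obs()["eef_pos"],bot.get_obs()["contact_force"])
g=lambda i:cv2.cvtColor(i,cv2.COLOR_BGR2GRAY)
for c in (265,280,325): print(c,g(a)[132:150,c].tolist(),g(t)[132:150,c].tolist())
for n,i,r in (("top",t,a),("side",s,b)):
    x,y,w,h=(250,125,100,80) if n=="top" else (195,130,100,120)
    d=(cv2.absdiff(i,r).max(2)[y:y+h,x:x+w]>40).astype(np.uint8);k,l,st,c=cv2.connectedComponentsWithStats(d);print(n,"diff",d.sum(),[(st[j].tolist(),(c[j]+[x,y]).round()) for j in range(1,k) if st[j,4]>8])
m=t[135:180,280:315].min(2)>150;ys,xs=np.where(m);print("ring top",xs.mean()+280,ys.mean()+135);m=a[135:180,280:315].min(2)>150;ys,xs=np.where(m);print("orig",xs.mean()+280,ys.mean()+135)
E
```

```text
[0.4406 0.1119 0.4032] [-0.35    0.7628 -0.2177]
265 [90, 123, 155, 170, 112, 75, 79, 82, 82, 79, 81, 80, 80, 78, 80, 78, 79, 80] [94, 126, 155, 171, 112, 76, 81, 80, 80, 81, 80, 79, 79, 83, 80, 80, 80, 82]
280 [74, 84, 96, 161, 173, 145, 95, 77, 79, 78, 80, 81, 80, 81, 78, 81, 81, 80] [74, 84, 96, 165, 175, 147, 95, 78, 81, 80, 80, 82, 81, 81, 79, 83, 79, 83]
325 [39, 38, 42, 41, 26, 74, 82, 109, 166, 173, 137, 91, 78, 79, 81, 79, 79, 81] [40, 37, 40, 44, 27, 77, 84, 111, 167, 174, 139, 93, 79, 79, 81, 80, 79, 81]
top diff 57 [([40, 9, 22, 6, 56], array([301., 136.]))]
side diff 0 []
ring top 296.1897106109325 156.55627009646304
orig 296.5208333333333 154.99404761904762
```

```bash
python3 -c "
from station import bot
print(bot.hand_in())"
```

```text
the job is handed in; nothing more can be done
None
```

The job is handed in at about 22 s of the 72 s: the tub is in the wide bin, the bin fell shut by itself (both camera views match the start there, apart from what looks like the tub showing above the lip), and the pole is back in its rest about 12 mm along from where it started; the hook snagged once on the way out of the ring, and no verdict was returned.

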